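# Snug up a tapered port plug with its key

### The arm

A 7-joint arm with a two-finger parallel gripper is mounted at the origin on a cart in front of the work surface, level with it; the furniture and walls round the work are solid. World frame = base frame: x ahead of the robot, y to its left, z up, the work surface at z = 0. Lengths are in mm, angles in degrees, forces in N, time in s.
With the tool pointing down it reaches from about 425 to 825 mm from the base axis. Payload 3.6 kg.
Tool frame: the origin (TCP) lies midway between the tips of the shut fingers; the grasp point (between the pads) lies 19 mm behind it (arm.hold_point_z is the distance from the TCP to the grasp point, in mm); z points along the fingers, x is the direction in which the jaws open and shut, and the axes are right-handed (so a half turn about z gives the same grasp; the last joint's range is limited). The gripper opens to 93 mm and grips with 3 to 60 N. Pads are 15 mm wide; open, the fingers measure 128 mm over their backs; the gripper's body (75 mm by 188 mm) begins 65 mm behind the grasp point.
Start: joints at [68.784, 35.231, -0.722, 81.555, 0.464, 63.22, -2.315], TCP at [219.104, -611.927, 218.64] pointing down, gripper open.
Joint ranges: [-178.69, 178.69], [-17.37, 117.87], [-77.05, 75.6], [15.02, 138.74], [-78.02, 258.01], [0.78, 113.62], [-162.83, 162.83]. Speed limits (degrees/s): [159.86, 159.86, 180, 180, 180, 180, 180].

### API

Orientations are given as a 3x3 rotation matrix whose columns are the frame's x, y, z axes.
In Python, from cell import monitor, snapshot, camera_params, arm gives the robot as it stands. The module is installed in compiled form; this text tells all that it offers.
- The arm moves only by the tool send_rows, never from a script. Its argument "steps" is a list of rows, each an object with "xyz": the shift along the tool's x, y, z in cm, a list of three; "turn": the turn, a rotation vector about the tool's x, y, z in rad, a list of three. In form: [{"xyz": [x, y, z], "turn": [rx, ry, rz]}, ...]. A call has 1 to 12 rows; each row shifts and turns the commanded pose from where the row before left it, along the tool's axes as they then stand; what a row does not reach is not made up. A row lasts 1/12 s, in which the tool goes at most 41.7 mm and 7.16 degrees, less where a joint would pass 70% of its speed; a pose out of reach is approached as far as the arm can. A call with a gripper value outside its range is refused whole. "fingers" is the finger opening in cm, from 0 to 9.3, set as the call begins (left out, the last holds). The fingers move at their own pace and stop on an object; the grip force is fixed at half the most. Time passes only in rows, so rows that do not move let the fingers close. It gives the time, the measured TCP pose, the force and the opening at its end, in the units of the state.
- monitor.read_state(): the state, without advancing time (a new reading comes with each control period).
- snapshot(name): name is "scene" or "side" or "wrist"; returns (picture, depth): 480x640x3 uint8, red, green, blue; 480x640 float32, mm along the optical axis (not along the pixel's ray), 0 where there is no reading.
- camera_params(name): a dict with "mtx" (3x3 intrinsics, pixels), "T" (4x4, takes a point from camera to world coordinates); the wrist camera has in their place "tool_from_camera" (4x4, takes a point from camera to tool coordinates, whose origin is the TCP and whose axes are the tool frame's). Camera axes: x right, y down, z forward; pixel columns grow to the right and rows downward; lengths in mm; the calibration is good to about 2 mm. A picture is of the moment at which its call begins: read the wrist's pose just before it. camera_params takes no time and is no camera call.
- arm.sign_off(): hands the job in, once; it reports no verdict.
The state is a dict: "clock": time; "q": joint angles; "qvel": joint speeds; "joint_efforts": joint torques, N m; "position": TCP position; "orientation": TCP orientation; "ft_force": force on the tool from outside, world axes, zero at the start; "torque": the same for the moment, N m; "width": finger opening in mm.
Only numpy, scipy, OpenCV 4.12 (cv2) and the standard library are available. Lean on these libraries where they do the work, as an engineer would, in place of code of your own. Each camera call takes 0.05 s, during which the arm holds its last target.

### The job

A tapered plug in the water manifold has only been started by hand. Take the T-key from its stand, fit it fully into the plug's square recess and turn the plug clockwise until its taper has gone snug, without forcing it any further; then put the key back down in its stand, and leave everything else where it is.

Things in the scene. Friction and masses are not known exactly. Their poses are not given: they have to be found in the camera images.
- block: the manifold: an aluminium block 110 x 160 x 45 mm, fixed; origin at the centre of its underside, long side along its y, two brass hose tails on its +x face. Two round ports stand on top, 80 mm apart along y: one holds the plug to tighten (square body with a square recess); the other, on either side, has a round domed cap without recess and is no part of the job
- recess (a point): centre of the mouth of the square recess in the plug's top, 80 mm above the worktop. The brass plug is 32 x 32 mm and stands 26 mm proud of its collar; the recess is 16.5 x 16.5 mm with a 2 mm chamfer, 20 mm deep (floor 60 mm above the worktop). z up; x and y along the recess's sides; it turns with the plug about this vertical axis, clockwise from above to tighten
- plug_foot_mid (a point): the plug's inner end, on its axis in the port, 50 mm above the worktop when tight; it sinks 0.22 mm per rad. Loose, the plug takes 0.03 N m; its taper bites after 0.4 to 1.2 rad, unknown each time. Resistance then steps to 0.2 N m and rises 2 N m per rad: snug from 0.24 N m (0.02 rad past the bite), overtight above 0.5 N m (0.15 rad past), so aim for 0.3 to 0.38 N m. It stays snug when let go
- seal_ring_mid (a point): centre of the sealing ring inside the port, on the plug's axis, 46 mm above the worktop, out of sight. It stays still until the taper bites and is then drawn down with the plug: 0.04 mm when snug, 0.3 mm when overtight, too little to measure; the resistance must be felt
- key_grip (a point): centre of the cross bar of the steel T-key: a bar 70 mm long (along the key's x), 14 mm thick (y), 22 mm high (z), the place to grasp, 80 mm above the foot of the key. The key weighs about 140 g; z up when it stands
- key_foot (a point): centre of the foot of the key: the bottom of its 14 x 14 mm square shank (sides along the key's x and y; the last 6 mm taper to 11 mm). The shank is square for 44 mm and then round, 14 mm across, up to the bar
- stand_hole (a point): centre of the mouth of the square hole in the key's stand, 35 mm above the worktop. The stand is a fixed grey block 60 x 60 x 35 mm on a foot plate 84 x 84 x 6 mm; the hole is 18.5 x 18.5 mm with a 2 mm chamfer, 27 mm deep, sides along this point's x and y. The key starts upright in it, its foot on the hole's floor
- petri_dish: bystander: closed petri dish, 90 mm across, 15 mm high; origin under its centre
- counter: bystander: tally counter, 54 x 80 x 26 mm; origin under its centre
- timer: bystander: lab timer, 52 x 84 x 35 mm; origin under its centre
- dropper: bystander: small dropper bottle, 36 mm across, 113 mm high; origin under its centre
- coverslip_box: bystander: small box, 31 x 31 x 16 mm; origin under its centre
There are look-alikes about, which are no part of the job. What is shaped like the part that bears key_grip but orange or yellow is not meant.

How it is judged (in metres and radians):
On the way, in this order (a step that is already met when the one before it is completed fails the run):
1. the key stands fully in the plug's recess (horizontal distance between key_foot and recess below 0.004 m and z of key_foot in the frame of recess below -0.015 m and angle between key_foot's own z axis and vertical below 0.15 rad), for 0.2 s.
2. the plug is turned snug with the key in it (distance of seal_ring_mid from where it was at the start of the episode above 4e-05 m and horizontal distance between key_foot and recess below 0.004 m and z of key_foot in the frame of recess below -0.012 m), for 0.1 s.
At the end, for the whole second after the job is handed in: The plug is snug (its taper wedged 0.02 to 0.15 rad past the bite, so the sealing ring was drawn in by 0.04 to 0.3 mm) and not backed off by more than 0.2 rad; the key stands in its stand's hole, at least 20 mm deep and within 6 mm of its centre, tilted less than 0.2 rad, and is released (distance of seal_ring_mid from where it was at the start of the episode between 4e-05 and 0.0003 m and z of plug_foot_mid in the frame of block below 0.050044 m and horizontal distance between key_foot and stand_hole below 0.006 m and z of key_foot in the frame of stand_hole below -0.02 m and angle between key_foot's own z axis and vertical below 0.2 rad and contact force between the fingers and anything else below 0.5 N); the robot touches nothing.
It fails at once if the plug is overtightened (more than about 0.5 N m) (distance of seal_ring_mid from where it was at the start of the episode above 0.0003 m).
It fails at once if a bystander is pushed more than 30 mm (distance of any of petri_dish, counter, timer, dropper, coverslip_box from where it was at the start of the episode above 0.03 m).
It also fails if it takes over 72 s, if anything falls off the work surface, if the arm or the gripper's body presses on something with over 40 N, if the wrist force passes 120 N, or if a joint passes its speed limit or range.

## Working session

There is one attempt and no reset: what is moved stays moved. The work goes in short steps, Python scripts to look and compute and a tool call to move; the robot and the scene stay as the last step left them, time stands still between calls to the robot, and variables do not carry over. Pictures are saved under pics/ and viewed, and the job is handed in when it is done.

Besides the shell and the picture viewer there is one more tool, called as a command line: name --argument value ..., lists and objects as JSON in quotes. send_rows: Moves the arm, as the interface text tells. Its arguments: {"type":"object","properties":{"steps":{"type":"array","items":{"type":"object","properties":{"xyz":{"type":"array","items":{"type":"number"}},"turn":{"type":"array","items":{"type":"number"}}}}},"fingers":{"type":"number"}},"required":["steps"]}

```bash
mkdir -p pics; ls
python3 - <<'E'
from cell import monitor, snapshot, camera_params, arm
import cv2,numpy as np
s=monitor.read_state();print(s)
print(arm.hold_point_z)
for n in ["scene","side","wrist"]:
    p,d=snapshot(n);cv2.imwrite(f"pics/{n}0.png",p[:,:,::-1]);np.save(f"{n}0.npy",d)
    c=camera_params(n);print(n,{k:np.round(v,3).tolist() for k,v in c.items()})
E
```

```text
pics
{'clock': 0.0, 'q': array([68.78294892, 35.28758689, -0.72323474, 81.63959935,  0.46647912,
       63.21688531, -2.315116  ]), 'qvel': array([-0.0341679 ,  0.06683832,  0.01041557,  0.01956963,  0.00233819,
        0.05747892,  0.066908  ]), 'joint_efforts': array([-3.33483240e-04, -4.58937013e+01,  2.08491976e-01, -1.65745121e+01,
       -6.13218709e-02,  2.05379486e-02,  2.26392476e-04]), 'position': array([ 218.84083816, -611.23745222,  217.50993702]), 'orientation': array([[ 3.37152140e-01, -9.41449753e-01, -8.93200360e-04],
       [-9.41446955e-01, -3.37153317e-01,  2.29605321e-03],
       [-2.46276419e-03,  6.67815072e-05, -9.99996965e-01]]), 'ft_force': array([0.04431398, 0.77887669, 0.40115404]), 'torque': array([ 0.02901246,  0.04050589, -0.05594478]), 'width': 92.71803594901371}
18.8
scene {'mtx': [[443.401, 0.0, 321.125], [0.0, 443.401, 244.423], [0.0, 0.0, 1.0]], 'T': [[-0.69, 0.622, -0.369, 940.501], [0.723, 0.604, -0.334, 350.398], [0.015, -0.498, -0.867, 946.985], [0.0, 0.0, 0.0, 1.0]]}
side {'mtx': [[533.375, 0.0, 319.145], [0.0, 533.375, 234.442], [0.0, 0.0, 1.0]], 'T': [[0.995, -0.05, 0.09, 454.141], [-0.102, -0.611, 0.785, -891.898], [0.015, -0.79, -0.613, 782.532], [0.0, 0.0, 0.0, 1.0]]}
wrist {'mtx': [[414.96, 0.0, 318.295], [0.0, 414.96, 235.683], [0.0, 0.0, 1.0]], 'tool_from_camera': [[1.0, 0.001, -0.0, 0.032], [-0.001, 0.962, 0.272, -74.669], [0.0, -0.272, 0.962, -165.855], [0.0, 0.0, 0.0, 1.0]]}
```

View pics/scene0.png

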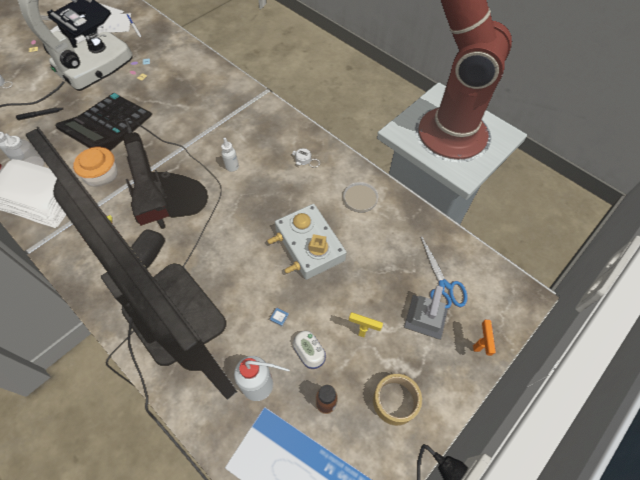

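View pics/side0.png

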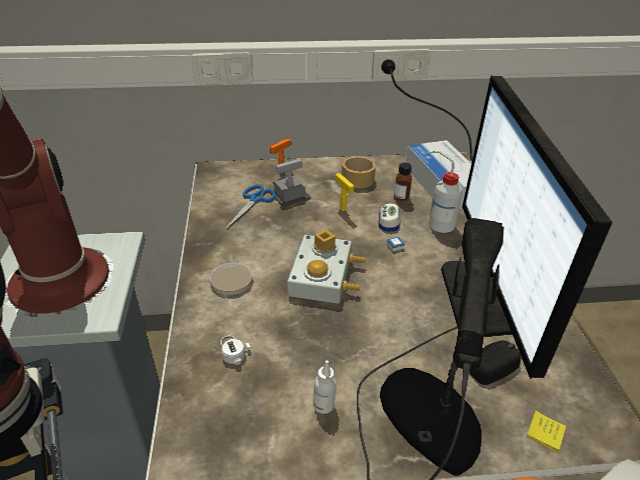

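View pics/wrist0.png

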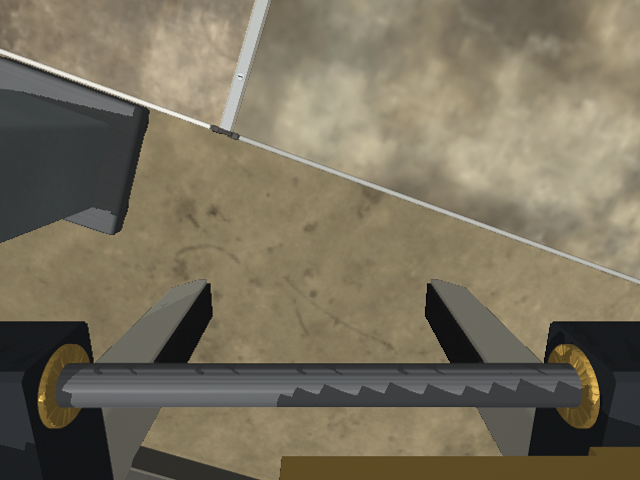

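```bash
cat > h.py <<'E'
from cell import monitor, snapshot, camera_params, arm
import cv2,numpy as np
def crop(src,x0,y0,x1,y1,f,out):
    im=cv2.imread(src)[y0:y1,x0:x1]; cv2.imwrite(out,cv2.resize(im,None,fx=f,fy=f,interpolation=cv2.INTER_CUBIC))
def ray(n,u,v,T=None):
    c=camera_params(n); M=c["mtx"]; T=c["T"] if T is None else T
    d=np.array([(u-M[0,2])/M[0,0],(v-M[1,2])/M[1,1],1.0])
    return T[:3,3],T[:3,:3]@d
def at_z(n,u,v,z,T=None):
    o,d=ray(n,u,v,T); return o+d*(z-o[2])/d[2]
def dep(n,u,v,D,T=None):
    o,d=ray(n,u,v,T); return o+d*D[int(round(v)),int(round(u))]
def wristT():
    s=monitor.read_state(); A=np.eye(4);A[:3,:3]=s["orientation"];A[:3,3]=s["position"]
    return A@camera_params("wrist")["tool_from_camera"]
def proj(n,P,T=None):
    c=camera_params(n); T=c["T"] if T is None else T
    q=np.linalg.inv(T)@np.append(P,1); w=c["mtx"]@q[:3]; return w[:2]/w[2]
E
python3 - <<'E'
from h import *
crop("pics/scene0.png",390,220,510,370,4,"pics/c1.png")
crop("pics/side0.png",240,130,380,310,3.3,"pics/c2.png")
crop("pics/scene0.png",260,190,360,290,6,"pics/c3.png")
E
```

```text
(no output)
```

View pics/c1.png

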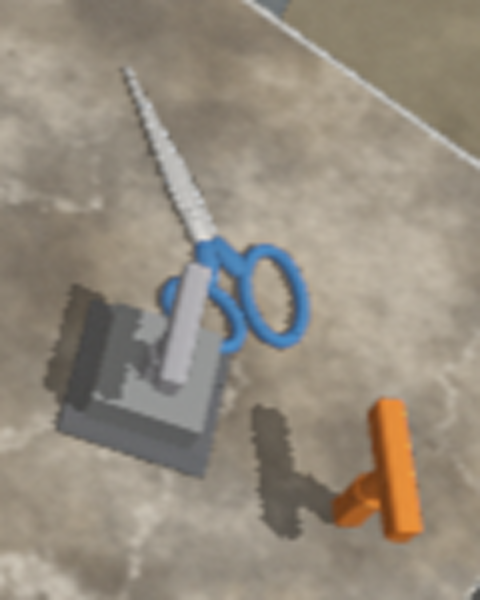

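View pics/c2.png

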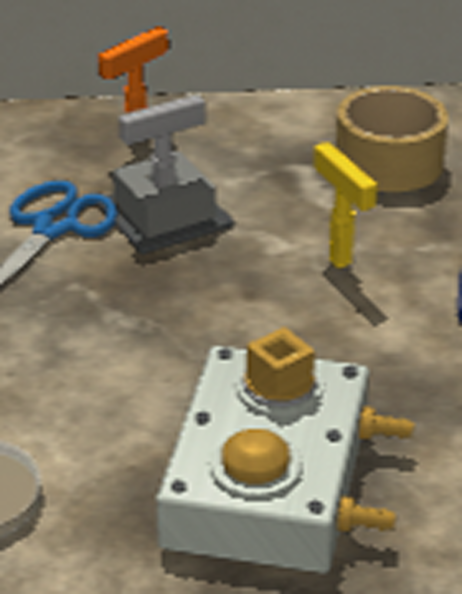

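View pics/c3.png

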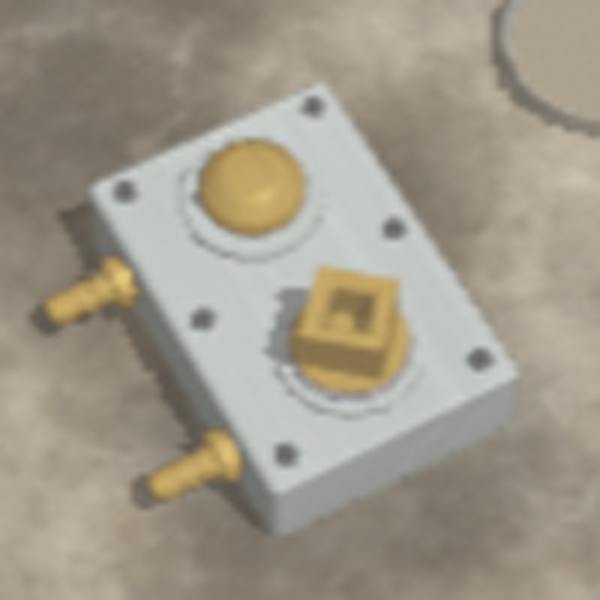

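Run:
```python
from h import *
D=np.load("scene0.npy");S=np.load("side0.npy")
# top face ends of bar
for p in [(197,266),(173,382),(186,322)]:
    u,v=390+p[0]/4,220+p[1]/4; print("bar scene",at_z("scene",u,v,99).round(1),dep("scene",u,v,D).round(1))
for p in [(122,118),(204,100)]:
    u,v=240+p[0]/3.3,130+p[1]/3.3; print("bar side",at_z("side",u,v,99).round(1),dep("side",u,v,S).round(1))
for p in [(318,268),(398,280),(384,348),(302,337),(355,306)]:
    u,v=260+p[0]/6,190+p[1]/6; print("plug scene",at_z("scene",u,v,80).round(1),dep("scene",u,v,D).round(1))
for p in [(247,345),(284,328),(315,350),(278,371)]:
    u,v=240+p[0]/3.3,130+p[1]/3.3; print("plug side",at_z("side",u,v,80).round(1))
for p in [(325,85),(90,188),(278,492),(520,378)]:
    u,v=260+p[0]/6,190+p[1]/6; print("block scene",at_z("scene",u,v,45).round(1),dep("scene",u,v,D).round(1))
for p in [(213,347),(368,366),(330,570-57),(162,495)]:
    u,v=240+p[0]/3.3,130+p[1]/3.3; print("block side",at_z("side",u,v,45).round(1))
# stand top corners, scene
for p in [(112,302),(92,392),(198,432),(222,345)]:
    u,v=390+p[0]/4,220+p[1]/4; print("stand scene",at_z("scene",u,v,35).round(1),dep("scene",u,v,D).round(1))
for n,u,v,z in [("petri",360,197,15),("drop",229,155,50),("count",304,157,26),("orange",488,337,95),("yellow",366,321,95),("timer",309,350,30),("cover",278,316,16),("capdome",302,221,70)]:
    print(n,at_z("scene",u,v,z).round(0))
```

```text
bar scene [481.  271.8  99. ] [480.9 271.8  98.9]
bar scene [541.9 301.2  99. ] [539.  300.9  92.9]
bar scene [510.7 286.5  99. ] [508.2 286.1  94.1]
bar side [477.6 270.5  99. ] [477.6 272.8  97.6]
bar side [541.6 292.9  99. ] [554.  461.6   1.6]
plug scene [566.3 -15.   80. ] [567.8 -13.6  83.3]
plug scene [549.   10.5  80. ] [548.6  10.1  79.1]
plug scene [574.2  27.1  80. ] [571.2  24.4  72.9]
plug scene [592.2   1.8  80. ] [5.906e+02 2.000e-01 7.600e+01]
plug scene [568.6   6.7  80. ] [5.619e+02 5.000e-01 6.440e+01]
plug side [547.8   8.   80. ]
plug side [573.8  24.2  80. ]
plug side [591.2  -0.9  80. ]
plug side [564.9 -20.6  80. ]
block scene [486.1 -89.1  45. ] [485.7 -89.4  44.3]
block scene [ 588.2 -121.7   45. ] [ 586.9 -123.5   41.6]
block scene [632.5  28.2  45. ] [630.7  26.4  39.8]
block scene [532.4  61.   45. ] [512.4  46.8   0.9]
block side [529.1  52.5  45. ]
block side [631.5  23.1  45. ]
block side [ 586.9 -117.4   45. ]
block side [486.  -92.6  45. ]
stand scene [497.3 244.7  35. ] [482.7 241.2   4.9]
stand scene [547.1 269.2  35. ] [543.3 268.4  26.1]
stand scene [525.5 324.2  35. ] [526.3 324.3  36.8]
stand scene [475.5 304.1  35. ] [462.1 302.8   8.6]
petri [372. -34.  15.]
drop [ 532. -356.   50.]
count [ 385. -226.   26.]
orange [501. 407.  95.]
yellow [644. 210.  95.]
timer [753. 155.  30.]
cover [743.  49.  16.]
capdome [553. -64.  70.]
```

```bash
cat >> h.py <<'E'
def plan(target,az=None,maxstep=4.0,maxturn=0.12,R=None):
    """from measured pose, delta to world target (mm), tool-x azimuth deg; prints rows count"""
    s=monitor.read_state(); R0=s["orientation"]; d=R0.T@(np.array(target)-s["position"])/10
    a0=np.degrees(np.arctan2(R0[1,0],R0[0,0])); n=int(np.ceil(np.linalg.norm(d)/maxstep))
    t=0
    if az is not None: t=-np.radians(az-a0) # tool z down
    tilt=np.cross(R0[:,2],[0,0,-1]); 
    print("pos",s["position"].round(1),"az",a0.round(2),"tooldelta cm",d.round(3),"n",n,"turn z",round(t,4),"tiltfix(tool)",(R0.T@tilt).round(4),"F",s["ft_force"].round(2),"T",s["torque"].round(3),"w",s["width"].round(1),"q7",s["q"][6].round(1),"t",s["clock"])
E
python3 - <<'E'
from h import *
D=np.load("scene0.npy")
for u,v in [(145,190),(150,215),(110,100),(60,170),(150,245),(95,165),(220,380)]: print(u,v,dep("scene",u,v,D).round(0))
plan([450,-300,270])
R=monitor.read_state()["orientation"]
print("leg2",R.T@np.array([5,30,0.]))
E
```

```text
145 190 [ 793. -249.  247.]
150 215 [ 820. -198.  242.]
110 100 [ 623. -794.   16.]
60 170 [ 893. -266.  380.]
150 245 [ 835. -289.   35.]
95 165 [ 797. -558.   68.]
220 380 [925. 117. 188.]Traceback (most recent call last):
  File "<stdin>", line 4, in <module>
  File "h.py", line 26, in plan
    print("pos",s["position"].round(1),"az",a0.round(2),"tooldelta cm",d.round(3),"n",n,"turn z",round(t,4),"tiltfix(tool)",(R0.T@tilt).round(4),"F",s["ft_force"].round(2),"T",s["torque"].round(3),"w",s["width"].round(1),"q7",s["q"][6].round(1),"t",s["clock"])
                                                                                                                                                                                                         ^^^^^^^^^^^^^^^^
AttributeError: 'float' object has no attribute 'round'
```

```bash
sed -i 's/s\["width"\].round(1)/round(float(s["width"]),1)/; s/"q7",s\["q"\]\[6\].round(1)/"q7",round(float(s["q"][6]),1)/' h.py
python3 - <<'E'
from h import *
plan([450,-300,270])
R=monitor.read_state()["orientation"]
print("leg2",R.T@np.array([7,30.5,3.]))
E
```

```text
pos [ 218.9 -611.4  217.8] az -70.3 tooldelta cm [-21.536 -32.255  -5.181] n 10 turn z 0 tiltfix(tool) [ 0.      0.0019 -0.    ] F [-0.53 -0.05 -0.25] T [-0.038 -0.001  0.042] w 93.1 q7 -2.3 t 0.15
leg2 [-26.36042659 -16.87242341  -2.94944713]
```

send_rows --steps '[{"xyz": [-1.8,-2.7,-0.8]},{"xyz": [-1.8,-2.7,-0.8]},{"xyz": [-1.8,-2.7,-0.8]},{"xyz": [-1.8,-2.7,-0.8]},{"xyz": [-1.8,-2.7,-0.8]},{"xyz": [-1.8,-2.7,-0.8]},{"xyz": [-1.8,-2.7,-0.4]},{"xyz": [-1.8,-2.7,0]},{"xyz": [-1.8,-2.7,0]},{"xyz": [-1.8,-2.7,0]},{"xyz": [-1.8,-2.7,0]},{"xyz": [-1.8,-2.7,0]}]'

```text
schema error: expected keys xyz, turn
```

Run:
```python
from h import *
plan([555,-10,290])
```

```text
pos [ 218.9 -611.4  217.8] az -70.3 tooldelta cm [-45.302 -51.917  -7.135] n 18 turn z 0 tiltfix(tool) [ 0.      0.0019 -0.    ] F [-0.53 -0.05 -0.25] T [-0.038 -0.001  0.042] w 93.1 q7 -2.3 t 0.15
```

send_rows --steps '[{"xyz": [-1.8,-2.7,-0.8],"turn": [0,0,0]},{"xyz": [-1.8,-2.7,-0.8],"turn": [0,0,0]},{"xyz": [-1.8,-2.7,-0.8],"turn": [0,0,0]},{"xyz": [-1.8,-2.7,-0.8],"turn": [0,0,0]},{"xyz": [-1.8,-2.7,-0.8],"turn": [0,0,0]},{"xyz": [-1.8,-2.7,-0.8],"turn": [0,0,0]},{"xyz": [-1.8,-2.7,-0.4],"turn": [0,0,0]},{"xyz": [-1.8,-2.7,0],"turn": [0,0,0]},{"xyz": [-1.8,-2.7,0],"turn": [0,0,0]},{"xyz": [-1.8,-2.7,0],"turn": [0,0,0]},{"xyz": [-1.8,-2.7,0],"turn": [0,0,0]},{"xyz": [-1.8,-2.7,0],"turn": [0,0,0]}]'

```text
clock: 1.15
position: [451.8, -297.9, 270.5]
orientation: [[0.337, -0.942, -0.0], [-0.942, -0.337, 0.0], [-0.0, 0.0, -1.0]]
ft_force: [0.9, -0.0, 0.6]
width: 92.8
```

Run:
```python
from h import *
plan([555,-10,290])
```

```text
pos [ 451.8 -297.9  270.5] az -70.31 tooldelta cm [-23.627 -19.414  -1.944] n 8 turn z 0 tiltfix(tool) [0.0003 0.0004 0.    ] F [ 0.91 -0.01  0.61] T [-0.043 -0.038 -0.062] w 92.8 q7 -41.2 t 1.15
```

send_rows --steps '[{"xyz": [-2.9,-2.4,-0.2],"turn": [0,0,0]},{"xyz": [-2.9,-2.4,-0.2],"turn": [0,0,0]},{"xyz": [-2.9,-2.4,-0.2],"turn": [0,0,0]},{"xyz": [-2.9,-2.4,-0.2],"turn": [0,0,0]},{"xyz": [-2.9,-2.4,-0.2],"turn": [0,0,0]},{"xyz": [-2.9,-2.4,-0.2],"turn": [0,0,0]},{"xyz": [-2.9,-2.4,-0.2],"turn": [0,0,0]},{"xyz": [-2.9,-2.4,-0.2],"turn": [0,0,0]},{"xyz": [0,0,0],"turn": [0,0,0]},{"xyz": [0,0,0],"turn": [0,0,0]}]'

```text
clock: 1.98
position: [554.1, -12.9, 286.3]
orientation: [[0.343, -0.939, -0.001], [-0.939, -0.343, 0.001], [-0.001, 0.0, -1.0]]
ft_force: [0.3, -1.4, -0.2]
width: 93.0
```

Run:
```python
from h import *
T=wristT();np.save("wt1.npy",T);p,d=snapshot("wrist");cv2.imwrite("pics/w1.png",p[:,:,::-1]);np.save("w1.npy",d)
plan([510,285,290],az=-65)
```

```text
pos [553.7 -15.7 286.2] az -70.19 tooldelta cm [-29.774  -6.083  -0.387] n 8 turn z -0.0906 tiltfix(tool) [ 0.0011 -0.0001 -0.    ] F [-0.98 -0.95 -0.06] T [-0.057 -0.005 -0.011] w 92.8 q7 -74.7 t 2.0333
```

View pics/w1.png

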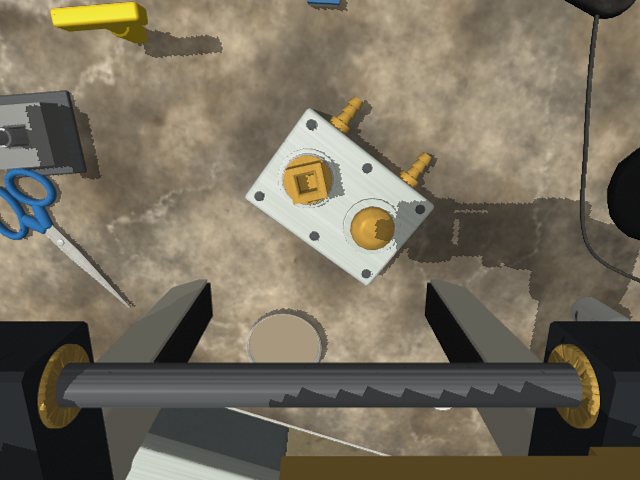

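Run:
```python
from h import *
crop("pics/w1.png",265,145,345,215,8,"pics/c4.png")
for i in range(6): print(monitor.read_state()["position"].round(2)); snapshot("wrist") if i%2 else 0
```

```text
[553.66 -15.74 286.24]
[553.66 -15.74 286.24]
[553.47 -17.33 286.28]
[553.47 -17.33 286.28]
[553.38 -18.1  286.36]
[553.38 -18.1  286.36]
```

View pics/c4.png

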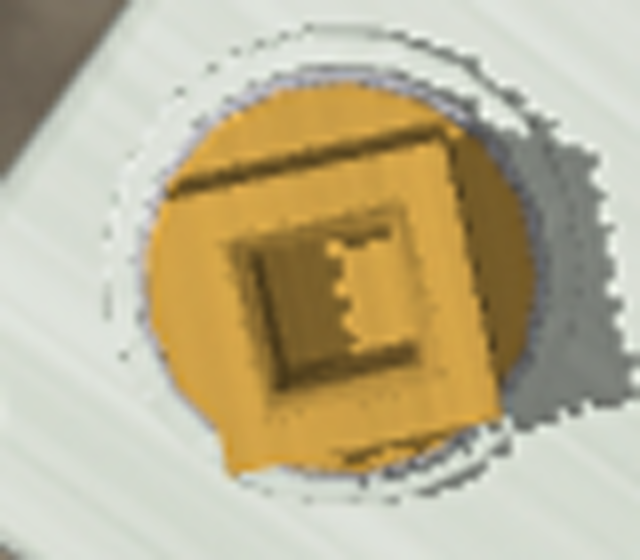

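Run:
```python
from h import *
T=np.load("wt1.npy")
C=[at_z("wrist",265+a/8,145+b/8,80,T) for a,b in [(170,193),(440,138),(498,418),(230,475)]]
C=np.array(C);print(C.round(1),C.mean(0).round(1))
for i in range(4):
    e=C[(i+1)%4]-C[i];print(np.hypot(*e[:2]).round(1),np.degrees(np.arctan2(e[1],e[0])).round(1))
T2=wristT();p,d=snapshot("wrist");cv2.imwrite("pics/w2.png",p[:,:,::-1]);np.save("wt2.npy",T2)
crop("pics/w2.png",265,145,345,215,8,"pics/c5.png")
plan([510,285,290],az=-65)
```

```text
[[573.3  24.9  80. ]
 [589.4  -1.2  80. ]
 [562.1 -18.3  80. ]
 [545.4   8.1  80. ]] [567.5   3.4  80. ]
30.7 -58.5
32.1 -148.0
31.2 122.3
32.6 31.1
pos [553.4 -18.3 286.5] az -70.49 tooldelta cm [-30.037  -6.031  -0.371] n 8 turn z -0.0959 tiltfix(tool) [ 0.0009 -0.0006  0.    ] F [0.4  0.33 0.  ] T [-0.023 -0.005  0.014] w 93.2 q7 -74.7 t 2.2333
```

View pics/c5.png

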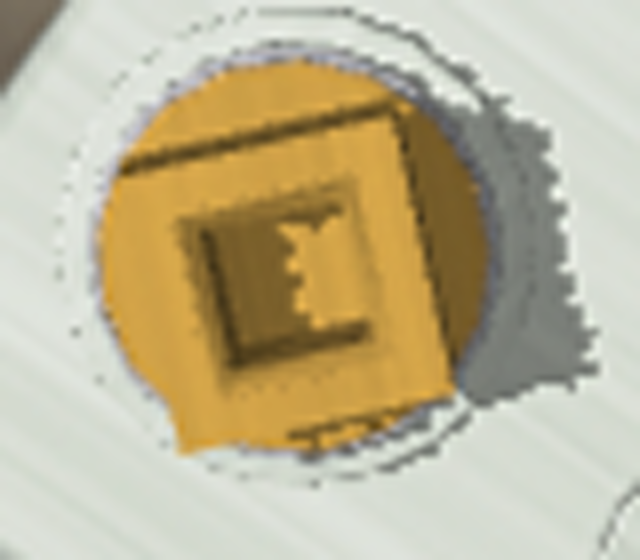

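Run:
```python
from h import *
T=np.load("wt2.npy")
C=[at_z("wrist",265+a/8,145+b/8,80,T) for a,b in [(120,170),(392,106),(453,397),(181,455)]]
C=np.array(C);print(C.round(1),C.mean(0).round(1))
for i in range(4):
    e=C[(i+1)%4]-C[i];print(np.hypot(*e[:2]).round(1),np.degrees(np.arctan2(e[1],e[0])).round(1))
C=np.array([at_z("wrist",265+a/8,145+b/8,78,T) for a,b in [(190,222),(350,188),(380,340),(225,375)]]);print(C.mean(0).round(1))
```

```text
[[573.5  24.8  80. ]
 [590.3  -1.4  80. ]
 [561.9 -18.7  80. ]
 [545.2   8.2  80. ]] [567.7   3.2  80. ]
31.1 -57.4
33.3 -148.6
31.7 121.7
32.8 30.4
[567.6   3.3  78. ]
```

send_rows --steps '[{"xyz": [-3.0,-0.6,0],"turn": [0,0,-0.01]},{"xyz": [-3.0,-0.6,0],"turn": [0,0,-0.01]},{"xyz": [-3.0,-0.6,0],"turn": [0,0,-0.01]},{"xyz": [-3.0,-0.6,0],"turn": [0,0,-0.01]},{"xyz": [-3.0,-0.6,0],"turn": [0,0,-0.01]},{"xyz": [-3.0,-0.6,0],"turn": [0,0,-0.01]},{"xyz": [-3.0,-0.6,0],"turn": [0,0,-0.01]},{"xyz": [-3.0,-0.6,0],"turn": [0,0,-0.01]},{"xyz": [-3.0,-0.6,0],"turn": [0,0,-0.01]},{"xyz": [-3.0,-0.6,0],"turn": [0,0,0]},{"xyz": [0,0,0],"turn": [0,0,0]},{"xyz": [0,0,0],"turn": [0,0,0]}]'

```text
clock: 3.23
position: [495.1, 284.9, 286.6]
orientation: [[0.423, -0.906, -0.0], [-0.906, -0.423, 0.0], [-0.0, 0.0, -1.0]]
ft_force: [0.0, -1.3, -0.0]
width: 92.8
```

send_rows --steps '[{"xyz": [0,0,0],"turn": [0,0,0]},{"xyz": [0,0,0],"turn": [0,0,0]},{"xyz": [0,0,0],"turn": [0,0,0]}]'

```text
clock: 3.48
position: [496.7, 281.8, 286.7]
orientation: [[0.417, -0.909, 0.0], [-0.909, -0.417, -0.001], [0.001, 0.0, -1.0]]
ft_force: [0.2, 0.5, 0.2]
width: 92.8
```

Run:
```python
from h import *
T=wristT();np.save("wt3.npy",T);p,d=snapshot("wrist");cv2.imwrite("pics/w3.png",p[:,:,::-1]);np.save("w3.npy",d)
plan([510,285,290],az=-65)
```

```text
pos [496.5 282.2 286.7] az -65.33 tooldelta cm [ 0.308 -1.346 -0.325] n 1 turn z -0.0057 tiltfix(tool) [ 0.     -0.0008  0.    ] F [0.07 0.67 0.28] T [-0.002 -0.051 -0.009] w 92.8 q7 -103.3 t 3.5333
```

View pics/w3.png

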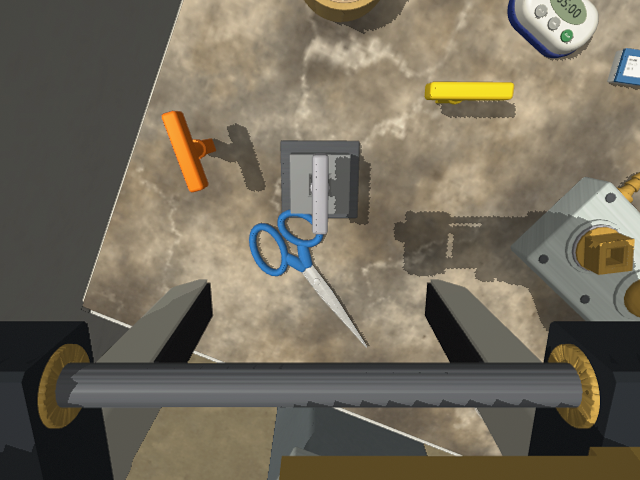

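Run:
```python
from h import *
crop("pics/w3.png",270,130,370,250,5,"pics/c6.png")
```

```text
(no output)
```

View pics/c6.png

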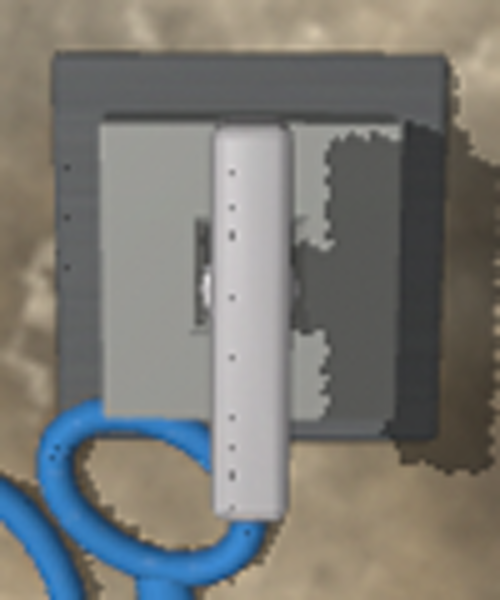

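Run:
```python
from h import *
T=np.load("wt3.npy");d=np.load("w3.npy")
f=lambda L,z:np.array([at_z("wrist",270+a/5,130+b/5,z,T) for a,b in L])
C=f([(214,125),(290,125),(288,521),(212,521)],99);print(C.round(1),C.mean(0).round(1))
for i in range(4):
    e=C[(i+1)%4]-C[i];print(np.hypot(*e[:2]).round(1),np.degrees(np.arctan2(e[1],e[0])).round(1))
for v in (150,250,350,450): print(dep("wrist",270+250/5,130+v/5,d,T).round(1))
C=f([(100,122),(404,122),(400,418),(103,418)],35);print(C.round(1),C.mean(0).round(1))
for i in range(4):
    e=C[(i+1)%4]-C[i];print(np.hypot(*e[:2]).round(1),np.degrees(np.arctan2(e[1],e[0])).round(1))
C=f([(193,274),(305,274)],35);print(C.mean(0).round(1))
```

```text
[[535.7 304.7  99. ]
 [541.  293.1  99. ]
 [478.4 264.2  99. ]
 [472.8 276.4  99. ]] [507.  284.6  99. ]
12.8 -65.3
69.0 -155.2
13.4 114.7
69.0 24.2
[534.5 297.5  98.9]
[519.1 290.4  98.8]
[503.6 283.3  99.8]
[487.3 275.7  98.9]
[[521.6 324.   35. ]
 [546.8 269.3  35. ]
 [492.4 243.7  35. ]
 [466.8 299.3  35. ]] [506.9 284.1  35. ]
60.2 -65.3
60.1 -154.9
61.2 114.7
60.1 24.2
[506.5 284.5  35. ]
```

Run:
```python
from h import *
plan([507,284.4,69],az=-65.3)
```

```text
pos [496.5 282.2 286.7] az -65.33 tooldelta cm [ 0.221 -1.049 21.775] n 6 turn z -0.0005 tiltfix(tool) [ 0.     -0.0008  0.    ] F [0.07 0.67 0.28] T [-0.002 -0.051 -0.009] w 92.8 q7 -103.3 t 3.5333
```

send_rows --fingers 5 --steps '[{"xyz": [0.11,-0.52,2.0],"turn": [0,0,0]},{"xyz": [0.11,-0.52,3.0],"turn": [0,0,0]},{"xyz": [0,0,3.0],"turn": [0,0,0]},{"xyz": [0,0,3.0],"turn": [0,0,0]},{"xyz": [0,0,2.5],"turn": [0,0,0]},{"xyz": [0,0,1.5],"turn": [0,0,0]},{"xyz": [0,0,0],"turn": [0,0,0]},{"xyz": [0,0,0],"turn": [0,0,0]},{"xyz": [0,0,0],"turn": [0,0,0]}]'

```text
clock: 4.28
position: [507.2, 286.6, 138.0]
orientation: [[0.42, -0.908, 0.002], [-0.908, -0.42, 0.001], [-0.0, -0.003, -1.0]]
ft_force: [0.2, -0.6, 0.6]
width: 50.3
```

Run:
```python
from h import *
T=wristT();np.save("wt4.npy",T);p,d=snapshot("wrist");cv2.imwrite("pics/w4.png",p[:,:,::-1])
plan([507,284.4,69],az=-65.3)
print(proj("wrist",[507,284.4,99],T))
```

```text
pos [507.3 286.8 138.4] az -65.18 tooldelta cm [0.21  0.152 6.936] n 2 turn z 0.0021 tiltfix(tool) [-0.0035  0.0004 -0.    ] F [-0.32 -0.55  0.27] T [ 0.013 -0.022  0.008] w 50.2 q7 -105.7 t 4.3333
[322.05155629 268.52293606]
```

View pics/w4.png

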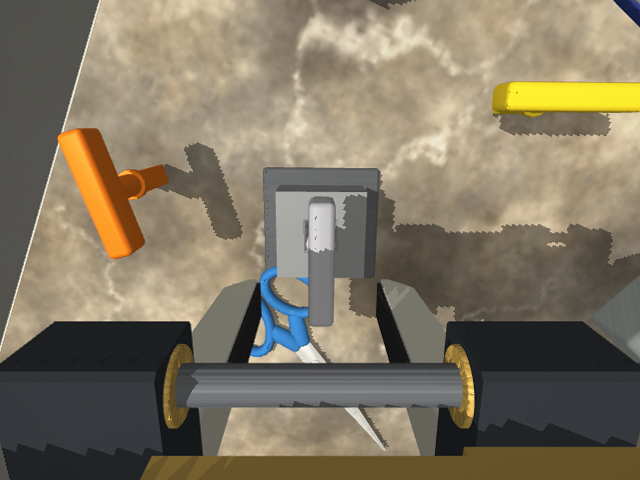

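Run:
```python
from h import *
crop("pics/w4.png",280,170,360,350,3.3,"pics/c7.png")
T=np.load("wt4.npy")
print([at_z("wrist",321,v,99,T).round(1) for v in (198,326)],at_z("wrist",309,262,99,T),at_z("wrist",333,262,99,T))
```

```text
[array([540.7, 300.7,  99. ]), array([476.5, 270.8,  99. ])] [507.41011408 292.11630026  99.        ] [512.6869963  280.74133283  99.        ]
```

View pics/c7.png

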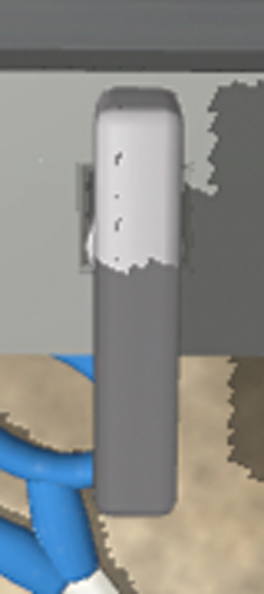

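send_rows --steps '[{"xyz": [0.1,0.05,1.5],"turn": [0,0,0]},{"xyz": [0.1,0.05,2.0],"turn": [0,0,0]},{"xyz": [0,0,2.0],"turn": [0,0,0]},{"xyz": [0,0,1.4],"turn": [0,0,0]},{"xyz": [0,0,0],"turn": [0,0,0]},{"xyz": [0,0,0],"turn": [0,0,0]},{"xyz": [0,0,0],"turn": [0,0,0]}]'

```text
clock: 4.92
position: [507.2, 284.9, 69.4]
orientation: [[0.42, -0.907, 0.003], [-0.907, -0.42, 0.002], [-0.0, -0.003, -1.0]]
ft_force: [0.1, 0.8, 0.1]
width: 50.0
```

Run:
```python
from h import *
plan([507,284.4,69],az=-65.3)
```

```text
pos [507.2 284.9  69.4] az -65.15 tooldelta cm [0.04  0.038 0.04 ] n 1 turn z 0.0026 tiltfix(tool) [-0.0034  0.0004 -0.    ] F [0.12 0.79 0.05] T [ 0.045 -0.001  0.008] w 50.0 q7 -107.1 t 4.9167
```

Close.

send_rows --fingers 0.5 --steps '[{"xyz": [0,0,0],"turn": [0,0,0]},{"xyz": [0,0,0],"turn": [0,0,0]},{"xyz": [0,0,0],"turn": [0,0,0]},{"xyz": [0,0,0],"turn": [0,0,0]},{"xyz": [0,0,0],"turn": [0,0,0]},{"xyz": [0,0,0],"turn": [0,0,0]},{"xyz": [0,0,0],"turn": [0,0,0]},{"xyz": [0,0,0],"turn": [0,0,0]}]'

```text
clock: 5.58
position: [506.1, 284.2, 67.8]
orientation: [[0.42, -0.907, 0.0], [-0.907, -0.42, 0.0], [0.0, -0.0, -1.0]]
ft_force: [-0.0, -0.1, 1.3]
width: 13.9
```

Run:
```python
from h import *
plan([507,284.4,69],az=-65.3)
```

```text
pos [506.1 284.2  67.8] az -65.14 tooldelta cm [ 0.018 -0.093 -0.118] n 1 turn z 0.0027 tiltfix(tool) [-0.0002 -0.     -0.    ] F [-0.03 -0.15  1.32] T [-0.037  0.017  0.022] w 13.9 q7 -107.1 t 5.5833
```

send_rows --steps '[{"xyz": [0,0,-0.5],"turn": [0,0,0]},{"xyz": [0,0,-1.0],"turn": [0,0,0]},{"xyz": [0,0,-1.5],"turn": [0,0,0]},{"xyz": [0,0,-2.0],"turn": [0,0,0]},{"xyz": [0,0,-2.5],"turn": [0,0,0]},{"xyz": [0,0,-2.5],"turn": [0,0,0]},{"xyz": [0,0,-2.0],"turn": [0,0,0]},{"xyz": [0,0,0],"turn": [0,0,0]},{"xyz": [0,0,0],"turn": [0,0,0]},{"xyz": [0,0,0],"turn": [0,0,0]}]'

```text
clock: 6.42
position: [505.2, 283.6, 187.0]
orientation: [[0.42, -0.907, -0.002], [-0.907, -0.42, -0.001], [0.0, 0.002, -1.0]]
ft_force: [0.6, 0.8, -1.5]
width: 13.6
```

Run:
```python
from h import *
T=wristT();np.save("wt5.npy",T);p,d=snapshot("wrist");cv2.imwrite("pics/w5.png",p[:,:,::-1])
plan([567.7,3.3,188],az=31.5)
```

```text
pos [505.  283.4 186.4] az -65.14 tooldelta cm [28.053  6.09  -0.13 ] n 8 turn z -1.6867 tiltfix(tool) [ 0.003  -0.0004  0.    ] F [ 0.13 -0.34 -1.5 ] T [-0.03  -0.001 -0.031] w 13.6 q7 -104.6 t 6.4667
```

View pics/w5.png

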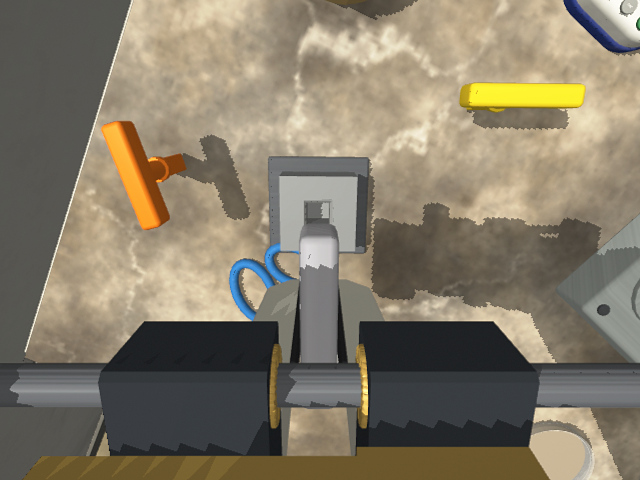

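send_rows --steps '[{"xyz": [2.8,0.61,0],"turn": [0,0,0]},{"xyz": [2.8,0.61,0],"turn": [0,0,0]},{"xyz": [2.8,0.61,0],"turn": [0,0,0]},{"xyz": [2.8,0.61,0],"turn": [0,0,0]},{"xyz": [2.8,0.61,0],"turn": [0,0,0]},{"xyz": [2.8,0.61,0],"turn": [0,0,0]},{"xyz": [2.8,0.61,0],"turn": [0,0,0]},{"xyz": [2.8,0.61,0],"turn": [0,0,0]},{"xyz": [2.8,0.61,0],"turn": [0,0,0]},{"xyz": [2.8,0.61,0],"turn": [0,0,0]},{"xyz": [0,0,0],"turn": [0,0,-0.09]},{"xyz": [0,0,0],"turn": [0,0,-0.1]}]'

```text
clock: 7.47
position: [567.6, 1.1, 185.7]
orientation: [[0.583, -0.812, -0.004], [-0.812, -0.583, -0.002], [-0.001, 0.004, -1.0]]
ft_force: [-0.3, 1.5, -1.2]
width: 14.1
```

send_rows --steps '[{"xyz": [0,0,0],"turn": [0,0,-0.12]},{"xyz": [0,0,0],"turn": [0,0,-0.12]},{"xyz": [0,0,0],"turn": [0,0,-0.12]},{"xyz": [0,0,0],"turn": [0,0,-0.12]},{"xyz": [0,0,0],"turn": [0,0,-0.12]},{"xyz": [0,0,0],"turn": [0,0,-0.12]},{"xyz": [0,0,0],"turn": [0,0,-0.12]},{"xyz": [0,0,0],"turn": [0,0,-0.12]},{"xyz": [0,0,0],"turn": [0,0,-0.12]},{"xyz": [0,0,0],"turn": [0,0,-0.12]},{"xyz": [0,0,0],"turn": [0,0,-0.12]},{"xyz": [0,0,0],"turn": [0,0,-0.12]}]'

```text
clock: 8.47
position: [567.3, 4.2, 186.0]
orientation: [[0.878, 0.479, -0.003], [0.479, -0.878, 0.0], [-0.003, -0.002, -1.0]]
ft_force: [0.2, 0.0, -1.2]
width: 13.7
```

send_rows --steps '[{"xyz": [0,0,0],"turn": [0,0,-0.06]},{"xyz": [0,0,0],"turn": [0,0,0]},{"xyz": [0,0,0],"turn": [0,0,0]},{"xyz": [0,0,0],"turn": [0,0,0]},{"xyz": [0,0,0],"turn": [0,0,0]}]'

```text
clock: 8.88
position: [568.1, 4.5, 187.3]
orientation: [[0.851, 0.525, -0.001], [0.525, -0.851, 0.0], [-0.001, -0.0, -1.0]]
ft_force: [-0.1, -1.0, -1.2]
width: 13.8
```

Run:
```python
from h import *
plan([567.7,3.3,188],az=31.5)
T=wristT();np.save("wt6.npy",T);p,d=snapshot("wrist");cv2.imwrite("pics/w6.png",p[:,:,::-1])
for n in ("side","scene"):
    p,d=snapshot(n);cv2.imwrite(f"pics/{n}6.png",p[:,:,::-1])
crop("pics/scene6.png",260,150,400,290,4,"pics/c8.png")
crop("pics/side6.png",260,130,400,310,3.3,"pics/c9.png")
T5=np.load("wt5.npy");print("hole",at_z("wrist",317,212,35,T5))
```

```text
pos [568.1   4.5 187.3] az 31.64 tooldelta cm [-0.097  0.08  -0.073] n 1 turn z 0.0024 tiltfix(tool) [-0.0004  0.0007 -0.    ] F [-0.11 -1.03 -1.25] T [-0.026 -0.14   0.008] w 13.8 q7 5.2 t 8.8833
hole [508.24621673 286.13660691  35.        ]
```

View pics/c8.png

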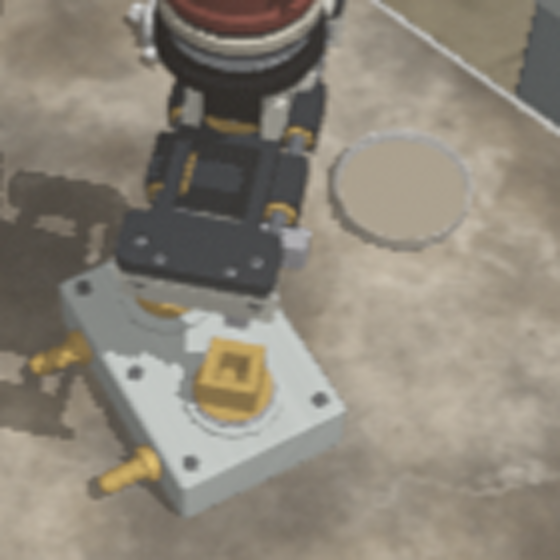

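View pics/c9.png

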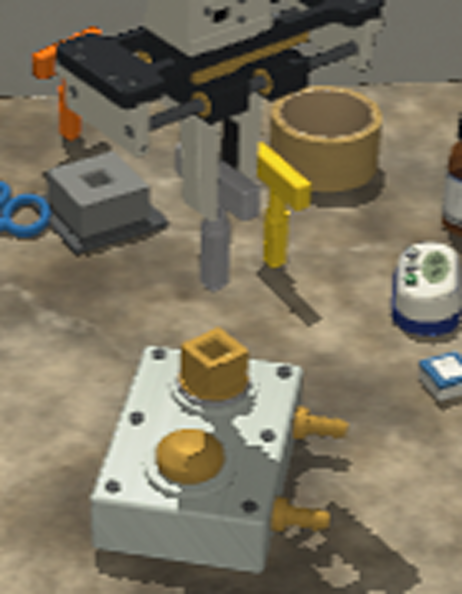

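View pics/w6.png

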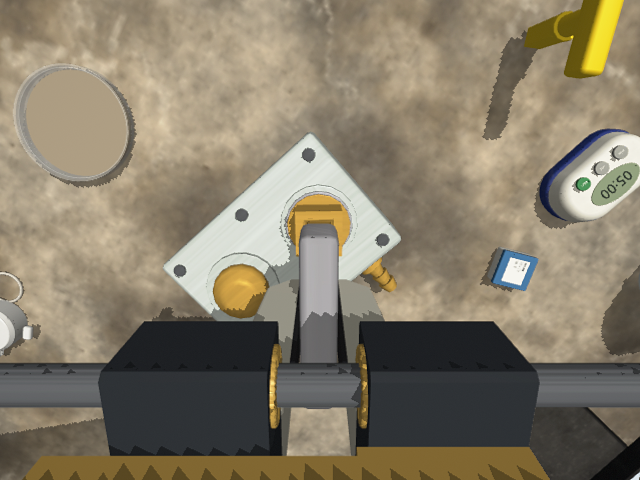

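Run:
```python
from h import *
for P in ([568.1,4.5,127],[567.7,3.3,80]):
    q=proj("side",P);print((q-[260,130])*3.3)
    q=proj("wrist",P,np.load("wt6.npy"));print(q)
```

```text
[214.23882469 288.1708235 ]
[319.72239327 255.59468773]
[212.23268621 347.84728389]
[318.14064868 234.91482668]
```

send_rows --steps '[{"xyz": [-0.08,0.06,1.0],"turn": [0,0,0]},{"xyz": [0,0,1.2],"turn": [0,0,0]},{"xyz": [0,0,1.2],"turn": [0,0,0]},{"xyz": [0,0,0.6],"turn": [0,0,0]},{"xyz": [0,0,0],"turn": [0,0,0]},{"xyz": [0,0,0],"turn": [0,0,0]},{"xyz": [0,0,0],"turn": [0,0,0]}]'

```text
clock: 9.62
position: [568.4, 3.8, 148.0]
orientation: [[0.851, 0.525, 0.001], [0.525, -0.851, 0.0], [0.001, 0.0, -1.0]]
ft_force: [-0.1, 0.1, -0.2]
width: 13.7
```

Run:
```python
from h import *
plan([567.7,3.3,122],az=31.5)
for n in ("side","scene"):
    p,d=snapshot(n);cv2.imwrite(f"pics/{n}7.png",p[:,:,::-1])
crop("pics/side7.png",290,190,360,260,8,"pics/c10.png")
```

```text
pos [568.4   3.8 148. ] az 31.69 tooldelta cm [-0.086  0.007  2.602] n 1 turn z 0.0034 tiltfix(tool) [ 0.0001 -0.001  -0.    ] F [-0.13  0.09 -0.15] T [-0.036 -0.133  0.052] w 13.7 q7 3.3 t 9.6167
```

View pics/c10.png

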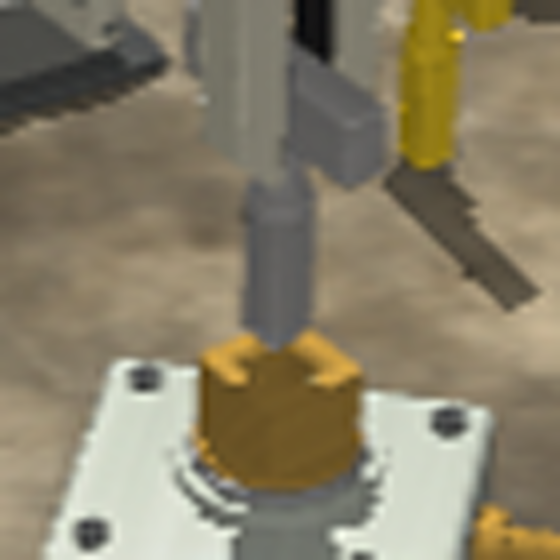

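send_rows --steps '[{"xyz": [0,0,0.4],"turn": [0,0,0]},{"xyz": [0,0,0.4],"turn": [0,0,0]},{"xyz": [0,0,0.3],"turn": [0,0,0]},{"xyz": [0,0,0.3],"turn": [0,0,0]},{"xyz": [0,0,0],"turn": [0,0,0]},{"xyz": [0,0,0],"turn": [0,0,0]}]'

```text
clock: 10.22
position: [567.9, 3.2, 133.3]
orientation: [[0.851, 0.525, -0.0], [0.525, -0.851, -0.0], [-0.001, 0.0, -1.0]]
ft_force: [0.6, -1.9, -1.7]
width: 14.0
```

Run:
```python
from h import *
plan([567.7,3.3,122],az=31.5)
```

```text
pos [567.9   3.2 133.3] az 31.68 tooldelta cm [-0.008 -0.022  1.134] n 1 turn z 0.0031 tiltfix(tool) [ 0.0001  0.0006 -0.    ] F [ 0.55 -1.93 -1.74] T [-0.243 -0.226  0.   ] w 14.0 q7 2.5 t 10.2167
```

send_rows --steps '[{"xyz": [-0.03,0.04,0.2],"turn": [0,0,0]},{"xyz": [0,0,0.2],"turn": [0,0,0]},{"xyz": [0,0,0.2],"turn": [0,0,0]},{"xyz": [0,0,0.2],"turn": [0,0,0]},{"xyz": [0,0,0.2],"turn": [0,0,0]},{"xyz": [0,0,0],"turn": [0,0,0]},{"xyz": [0,0,0],"turn": [0,0,0]},{"xyz": [0,0,0],"turn": [0,0,0]}]'

```text
clock: 10.88
position: [567.9, 3.0, 123.6]
orientation: [[0.851, 0.525, -0.0], [0.525, -0.851, 0.0], [-0.0, -0.0, -1.0]]
ft_force: [-0.2, -0.5, -2.5]
width: 13.8
```

Run:
```python
from h import *
plan([567.7,3.3,122],az=31.5)
for i in range(3):
  p,d=snapshot("side");s=monitor.read_state();print(s["torque"].round(3),s["ft_force"].round(2),s["joint_efforts"][6].round(3))
cv2.imwrite(f"pics/side8.png",p[:,:,::-1])
crop("pics/side8.png",290,190,360,260,8,"pics/c11.png")
```

```text
pos [567.9   3.  123.6] az 31.68 tooldelta cm [ 0.001 -0.036  0.164] n 1 turn z 0.0032 tiltfix(tool) [-0.0001  0.0001  0.    ] F [-0.19 -0.49 -2.49] T [-0.11  -0.191  0.013] w 13.8 q7 2.0 t 10.8833
[-0.171 -0.163  0.036] [-0.17  0.27 -1.77] -0.003
[-0.12  -0.204  0.061] [-0.17 -0.27 -1.77] -0.003
[-0.111 -0.154  0.001] [ 0.17 -0.   -1.38] -0.003
```

View pics/c11.png

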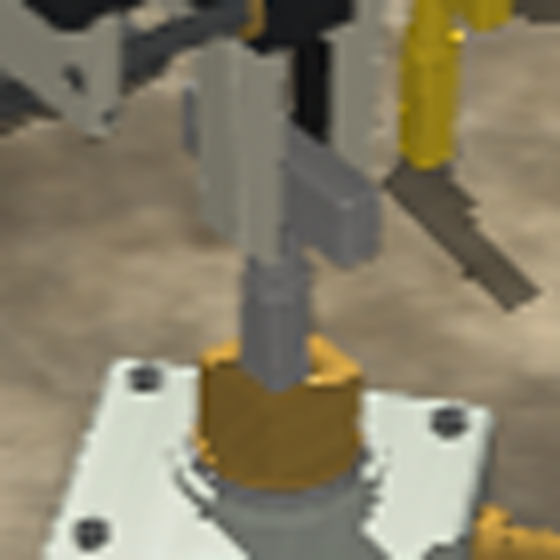

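send_rows --steps '[{"xyz": [0,0,0.15],"turn": [0,0,0]},{"xyz": [0,0,0],"turn": [0,0,0]},{"xyz": [0,0,0],"turn": [0,0,0]},{"xyz": [0,0,0],"turn": [0,0,0.02]},{"xyz": [0,0,0],"turn": [0,0,0.03]},{"xyz": [0,0,0],"turn": [0,0,0.03]},{"xyz": [0,0,0],"turn": [0,0,0.03]},{"xyz": [0,0,0],"turn": [0,0,0.03]},{"xyz": [0,0,0],"turn": [0,0,0]}]'

```text
clock: 11.78
position: [568.5, 2.8, 122.3]
orientation: [[0.917, 0.4, 0.001], [0.4, -0.917, -0.0], [0.001, 0.001, -1.0]]
ft_force: [1.8, -0.7, -1.9]
width: 14.0
```

```bash
cat > t.py <<'E'
from h import *
s=monitor.read_state()
R=s["orientation"]
print("t",round(s["clock"],2),"pos",s["position"].round(1),"az",np.degrees(np.arctan2(R[1,0],R[0,0])).round(2),"Tz",s["torque"].round(3),"F",s["ft_force"].round(1),"e7",s["joint_efforts"][6].round(4),"w",round(float(s["width"]),1))
E
python3 t.py
```

```text
t 11.78 pos [568.5   2.8 122.3] az 23.55 Tz [-0.341 -0.596  0.042] F [ 1.8 -0.7 -1.9] e7 -0.155 w 14.0
```

send_rows --steps '[{"xyz": [0,0,0],"turn": [0,0,0]},{"xyz": [0,0,0],"turn": [0,0,0]},{"xyz": [0,0,0],"turn": [0,0,0]}]'

```text
clock: 12.03
position: [568.4, 2.8, 122.3]
orientation: [[0.916, 0.401, 0.001], [0.401, -0.916, -0.0], [0.001, 0.001, -1.0]]
ft_force: [2.1, -1.1, -1.7]
width: 13.8
```

```bash
python3 t.py
```

```text
t 12.03 pos [568.4   2.8 122.3] az 23.66 Tz [-0.482 -0.651  0.008] F [ 2.1 -1.1 -1.7] e7 -0.0132 w 13.8
```

send_rows --steps '[{"xyz": [0.025,0.04,0],"turn": [0,0,0.02]},{"xyz": [0,0,0],"turn": [0,0,0.03]},{"xyz": [0,0,0],"turn": [0,0,0.03]},{"xyz": [0,0,0],"turn": [0,0,0.03]},{"xyz": [0,0,0],"turn": [0,0,0.03]},{"xyz": [0,0,0],"turn": [0,0,0.02]},{"xyz": [0,0,0],"turn": [0,0,0]},{"xyz": [0,0,0],"turn": [0,0,0]},{"xyz": [0,0,0],"turn": [0,0,0]}]'

```text
clock: 12.78
position: [568.5, 2.7, 122.3]
orientation: [[0.968, 0.25, 0.0], [0.25, -0.968, -0.0], [0.0, 0.0, -1.0]]
ft_force: [2.6, -1.9, -0.7]
width: 13.9
```

```bash
python3 t.py
```

```text
t 12.78 pos [568.5   2.7 122.3] az 14.5 Tz [-0.593 -0.697 -0.021] F [ 2.6 -1.9 -0.7] e7 -0.0228 w 13.9
```

send_rows --steps '[{"xyz": [0.03,0.03,0],"turn": [0,0,0.03]},{"xyz": [0,0,0],"turn": [0,0,0.03]},{"xyz": [0,0,0],"turn": [0,0,0.03]},{"xyz": [0,0,0],"turn": [0,0,0.03]},{"xyz": [0,0,0],"turn": [0,0,0.03]},{"xyz": [0,0,0],"turn": [0,0,0.03]},{"xyz": [0,0,0],"turn": [0,0,0.02]},{"xyz": [0,0,0],"turn": [0,0,0]},{"xyz": [0,0,0],"turn": [0,0,0]},{"xyz": [0,0,0],"turn": [0,0,0]}]'

```text
clock: 13.62
position: [568.4, 2.6, 122.1]
orientation: [[0.999, 0.053, -0.001], [0.053, -0.999, -0.0], [-0.001, -0.0, -1.0]]
ft_force: [1.2, -1.7, 0.9]
width: 13.6
```

```bash
python3 t.py
python3 - <<'E'
from h import *
for n in ("side","scene","wrist"):
    p,d=snapshot(n);cv2.imwrite(f"pics/{n}9.png",p[:,:,::-1])
crop("pics/side9.png",290,190,360,260,8,"pics/c12.png")
E
```

```text
t 13.62 pos [568.4   2.6 122.1] az 3.04 Tz [-0.538 -0.342  0.056] F [ 1.2 -1.7  0.9] e7 -0.0212 w 13.6
```

View pics/c12.png

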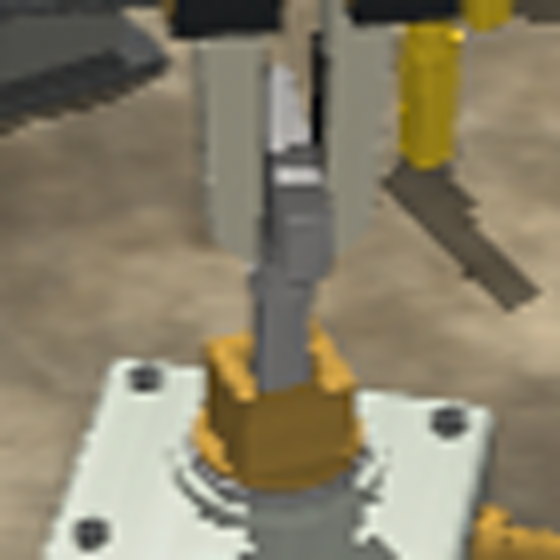

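send_rows --steps '[{"xyz": [0,0,0],"turn": [0,0,0.03]},{"xyz": [0,0,0],"turn": [0,0,0.03]},{"xyz": [0,0,0],"turn": [0,0,0]},{"xyz": [0,0,0],"turn": [0,0,0]},{"xyz": [0,0,0],"turn": [0,0,0]}]'

```text
clock: 14.18
position: [568.4, 2.6, 122.1]
orientation: [[1.0, -0.007, -0.001], [-0.007, -1.0, -0.0], [-0.001, 0.0, -1.0]]
ft_force: [-1.0, -1.7, 0.0]
width: 13.8
```

```bash
python3 t.py
```

```text
t 14.18 pos [568.4   2.6 122.1] az -0.4 Tz [-0.561 -0.25   0.006] F [-1.  -1.7  0. ] e7 -0.0171 w 13.8
```

send_rows --steps '[{"xyz": [0,0,0],"turn": [0,0,0.03]},{"xyz": [0,0,0],"turn": [0,0,0.03]},{"xyz": [0,0,0],"turn": [0,0,0]},{"xyz": [0,0,0],"turn": [0,0,0]},{"xyz": [0,0,0],"turn": [0,0,0]}]'

```text
clock: 14.6
position: [568.4, 2.6, 122.1]
orientation: [[0.998, -0.067, -0.001], [-0.067, -0.998, -0.0], [-0.001, 0.0, -1.0]]
ft_force: [0.0, -2.4, 0.5]
width: 13.8
```

```bash
python3 t.py
```

```text
t 14.6 pos [568.4   2.6 122.1] az -3.83 Tz [-0.592 -0.033  0.005] F [ 0.  -2.4  0.5] e7 -0.0168 w 13.8
```

send_rows --steps '[{"xyz": [0,0,0],"turn": [0,0,0.03]},{"xyz": [0,0,0],"turn": [0,0,0.03]},{"xyz": [0,0,0],"turn": [0,0,0]},{"xyz": [0,0,0],"turn": [0,0,0]},{"xyz": [0,0,0],"turn": [0,0,0]}]'

```text
clock: 15.02
position: [568.3, 2.6, 122.1]
orientation: [[0.992, -0.127, -0.001], [-0.127, -0.992, -0.0], [-0.001, 0.0, -1.0]]
ft_force: [-0.6, -2.2, -0.6]
width: 13.7
```

```bash
python3 t.py
```

```text
t 15.02 pos [568.3   2.6 122.1] az -7.27 Tz [-0.613  0.134  0.023] F [-0.6 -2.2 -0.6] e7 -0.018 w 13.7
```

send_rows --steps '[{"xyz": [0,0,0],"turn": [0,0,0.03]},{"xyz": [0,0,0],"turn": [0,0,0.03]},{"xyz": [0,0,0],"turn": [0,0,0]},{"xyz": [0,0,0],"turn": [0,0,0]},{"xyz": [0,0,0],"turn": [0,0,0]}]'

```text
clock: 15.43
position: [568.3, 2.6, 122.0]
orientation: [[0.983, -0.186, -0.001], [-0.186, -0.983, -0.0], [-0.001, 0.0, -1.0]]
ft_force: [-0.7, -2.1, -0.4]
width: 14.2
```

```bash
python3 t.py
```

```text
t 15.43 pos [568.3   2.6 122. ] az -10.71 Tz [-0.527  0.353  0.109] F [-0.7 -2.1 -0.4] e7 -0.0199 w 14.2
```

send_rows --steps '[{"xyz": [0,0,0],"turn": [0,0,0.03]},{"xyz": [0,0,0],"turn": [0,0,0.03]},{"xyz": [0,0,0],"turn": [0,0,0]},{"xyz": [0,0,0],"turn": [0,0,0]},{"xyz": [0,0,0],"turn": [0,0,0]}]'

```text
clock: 15.85
position: [568.3, 2.6, 122.1]
orientation: [[0.97, -0.244, -0.001], [-0.244, -0.97, -0.0], [-0.001, 0.0, -1.0]]
ft_force: [-2.0, -1.5, -0.1]
width: 13.8
```

```bash
python3 t.py
```

```text
t 15.85 pos [568.3   2.6 122.1] az -14.14 Tz [-0.531  0.489  0.056] F [-2.  -1.5 -0.1] e7 -0.0222 w 13.8
```

send_rows --steps '[{"xyz": [0,0,0],"turn": [0,0,0.03]},{"xyz": [0,0,0],"turn": [0,0,0.03]},{"xyz": [0,0,0],"turn": [0,0,0]},{"xyz": [0,0,0],"turn": [0,0,0]},{"xyz": [0,0,0],"turn": [0,0,0]}]'

```text
clock: 16.27
position: [568.3, 2.6, 122.0]
orientation: [[0.953, -0.302, -0.001], [-0.302, -0.953, -0.0], [-0.001, 0.0, -1.0]]
ft_force: [-2.8, -1.9, 0.3]
width: 13.6
```

```bash
python3 t.py
```

```text
t 16.27 pos [568.3   2.6 122. ] az -17.58 Tz [-0.485  0.665  0.012] F [-2.8 -1.9  0.3] e7 -0.0252 w 13.6
```

send_rows --steps '[{"xyz": [0,0,0],"turn": [0,0,0.03]},{"xyz": [0,0,0],"turn": [0,0,0.03]},{"xyz": [0,0,0],"turn": [0,0,0]},{"xyz": [0,0,0],"turn": [0,0,0]},{"xyz": [0,0,0],"turn": [0,0,0]}]'

```text
clock: 16.68
position: [568.3, 2.6, 122.1]
orientation: [[0.933, -0.359, -0.001], [-0.359, -0.933, -0.0], [-0.001, 0.0, -1.0]]
ft_force: [-3.0, -2.0, -0.3]
width: 13.6
```

```bash
python3 t.py
```

```text
t 16.68 pos [568.3   2.6 122.1] az -21.02 Tz [-0.522  0.92   0.022] F [-3.  -2.  -0.3] e7 -0.0278 w 13.6
```

send_rows --steps '[{"xyz": [-0.04,0.06,0],"turn": [0,0,0.03]},{"xyz": [0,0,0],"turn": [0,0,0.03]},{"xyz": [0,0,0],"turn": [0,0,0]},{"xyz": [0,0,0],"turn": [0,0,0]},{"xyz": [0,0,0],"turn": [0,0,0]}]'

```text
clock: 17.1
position: [568.1, 2.4, 122.1]
orientation: [[0.91, -0.414, 0.0], [-0.414, -0.91, 0.0], [-0.0, -0.0, -1.0]]
ft_force: [-3.2, -1.1, -1.3]
width: 14.0
```

```bash
python3 t.py
```

```text
t 17.1 pos [568.1   2.4 122.1] az -24.45 Tz [-0.197  0.774  0.013] F [-3.2 -1.1 -1.3] e7 -0.0264 w 14.0
```

send_rows --steps '[{"xyz": [-0.05,0.02,0],"turn": [0,0,0.03]},{"xyz": [0,0,0],"turn": [0,0,0.03]},{"xyz": [0,0,0],"turn": [0,0,0]},{"xyz": [0,0,0],"turn": [0,0,0]},{"xyz": [0,0,0],"turn": [0,0,0]}]'

```text
clock: 17.52
position: [567.8, 2.5, 122.2]
orientation: [[0.884, -0.468, 0.001], [-0.468, -0.884, 0.0], [0.0, -0.001, -1.0]]
ft_force: [-2.4, -0.7, -3.1]
width: 13.7
```

```bash
python3 t.py
```

```text
t 17.52 pos [567.8   2.5 122.2] az -27.89 Tz [-0.097  0.448  0.001] F [-2.4 -0.7 -3.1] e7 -0.0217 w 13.7
```

send_rows --steps '[{"xyz": [-0.03,0,0],"turn": [0,0,0.03]},{"xyz": [0,0,0],"turn": [0,0,0.03]},{"xyz": [0,0,0],"turn": [0,0,0]},{"xyz": [0,0,0],"turn": [0,0,0]},{"xyz": [0,0,0],"turn": [0,0,0]}]'

```text
clock: 17.93
position: [567.6, 2.4, 122.3]
orientation: [[0.854, -0.52, 0.001], [-0.52, -0.854, 0.0], [0.001, -0.001, -1.0]]
ft_force: [-1.6, 0.5, -2.5]
width: 13.7
```

```bash
python3 t.py
```

```text
t 17.93 pos [567.6   2.4 122.3] az -31.33 Tz [-0.054  0.334  0.089] F [-1.6  0.5 -2.5] e7 -0.0187 w 13.7
```

send_rows --steps '[{"xyz": [0,0,0],"turn": [0,0,0.03]},{"xyz": [0,0,0],"turn": [0,0,0.03]},{"xyz": [0,0,0],"turn": [0,0,0]},{"xyz": [0,0,0],"turn": [0,0,0]},{"xyz": [0,0,0],"turn": [0,0,0]}]'

```text
clock: 18.35
position: [567.5, 2.4, 122.3]
orientation: [[0.821, -0.57, 0.001], [-0.57, -0.821, 0.0], [0.0, -0.0, -1.0]]
ft_force: [-1.0, -0.2, -2.2]
width: 14.0
```

```bash
python3 t.py
```

```text
t 18.35 pos [567.5   2.4 122.3] az -34.77 Tz [0.    0.304 0.011] F [-1.  -0.2 -2.2] e7 -0.0154 w 14.0
```

send_rows --steps '[{"xyz": [0,0,0],"turn": [0,0,0.03]},{"xyz": [0,0,0],"turn": [0,0,0.03]},{"xyz": [0,0,0],"turn": [0,0,0]},{"xyz": [0,0,0],"turn": [0,0,0]},{"xyz": [0,0,0],"turn": [0,0,0]}]'

```text
clock: 18.77
position: [567.4, 2.5, 122.3]
orientation: [[0.786, -0.618, 0.0], [-0.618, -0.786, 0.0], [0.0, -0.0, -1.0]]
ft_force: [-1.0, 0.7, -1.9]
width: 14.4
```

```bash
python3 t.py
```

```text
t 18.77 pos [567.4   2.5 122.3] az -38.2 Tz [0.098 0.33  0.044] F [-1.   0.7 -1.9] e7 -0.0593 w 14.4
```

send_rows --steps '[{"xyz": [0,0,0],"turn": [0,0,0.02]},{"xyz": [0,0,0],"turn": [0,0,0]},{"xyz": [0,0,0],"turn": [0,0,0]},{"xyz": [0,0,0],"turn": [0,0,0]},{"xyz": [0,0,0],"turn": [0,0,0]}]'

```text
clock: 19.18
position: [567.4, 2.5, 122.3]
orientation: [[0.773, -0.634, 0.0], [-0.634, -0.773, 0.0], [0.0, -0.0, -1.0]]
ft_force: [-1.2, 0.6, -1.9]
width: 13.7
```

```bash
python3 t.py
```

```text
t 19.18 pos [567.4   2.5 122.3] az -39.35 Tz [0.234 0.327 0.103] F [-1.2  0.6 -1.9] e7 -0.1258 w 13.7
```

send_rows --steps '[{"xyz": [0,0,0],"turn": [0,0,0.02]},{"xyz": [0,0,0],"turn": [0,0,0.01]},{"xyz": [0,0,0],"turn": [0,0,0]},{"xyz": [0,0,0],"turn": [0,0,0]},{"xyz": [0,0,0],"turn": [0,0,0]},{"xyz": [0,0,0],"turn": [0,0,0]}]'

```text
clock: 19.68
position: [567.3, 2.4, 122.3]
orientation: [[0.754, -0.657, 0.0], [-0.657, -0.754, 0.0], [-0.0, -0.0, -1.0]]
ft_force: [-1.2, 1.7, -1.0]
width: 13.7
```

```bash
python3 t.py
```

```text
t 19.68 pos [567.3   2.4 122.3] az -41.07 Tz [0.303 0.407 0.156] F [-1.2  1.7 -1. ] e7 -0.1969 w 13.7
```

send_rows --steps '[{"xyz": [0,0,0],"turn": [0,0,0.02]},{"xyz": [0,0,0],"turn": [0,0,0.01]},{"xyz": [0,0,0],"turn": [0,0,0]},{"xyz": [0,0,0],"turn": [0,0,0]},{"xyz": [0,0,0],"turn": [0,0,0]},{"xyz": [0,0,0],"turn": [0,0,0]}]'

```text
clock: 20.18
position: [567.3, 2.5, 122.2]
orientation: [[0.734, -0.679, 0.0], [-0.679, -0.734, 0.0], [-0.0, -0.0, -1.0]]
ft_force: [-2.5, 1.8, -0.3]
width: 13.7
```

```bash
cat > t2.py <<'E'
from h import *
a=[];e=[]
for i in range(10):
    snapshot("side"); s=monitor.read_state(); a.append(s["torque"][2]); e.append(s["joint_efforts"][6])
print("Tz mean",np.mean(a).round(3),"sd",np.std(a).round(3),"e7",np.round(e,3))
E
python3 t.py; python3 t2.py
```

```text
t 20.18 pos [567.3   2.5 122.2] az -42.79 Tz [0.376 0.473 0.221] F [-2.5  1.8 -0.3] e7 -0.226 w 13.7
Tz mean 0.227 sd 0.031 e7 [-0.226 -0.226 -0.226 -0.226 -0.226 -0.226 -0.226 -0.226 -0.226 -0.227]
```

send_rows --steps '[{"xyz": [0,0,0],"turn": [0,0,0.02]},{"xyz": [0,0,0],"turn": [0,0,0.02]},{"xyz": [0,0,0],"turn": [0,0,0]},{"xyz": [0,0,0],"turn": [0,0,0]},{"xyz": [0,0,0],"turn": [0,0,0]},{"xyz": [0,0,0],"turn": [0,0,0]}]'

```text
clock: 21.18
position: [567.3, 2.4, 122.2]
orientation: [[0.706, -0.708, -0.0], [-0.708, -0.706, 0.0], [-0.0, -0.0, -1.0]]
ft_force: [-1.6, 1.8, 1.9]
width: 13.5
```

```bash
python3 t.py
```

```text
t 21.18 pos [567.3   2.4 122.2] az -45.08 Tz [0.517 0.506 0.249] F [-1.6  1.8  1.9] e7 -0.2724 w 13.5
```

Slope ≈1.16 N m/rad; 0.05 rad more gives about 0.33.

send_rows --steps '[{"xyz": [0,0,0],"turn": [0,0,0.02]},{"xyz": [0,0,0],"turn": [0,0,0.02]},{"xyz": [0,0,0],"turn": [0,0,0.01]},{"xyz": [0,0,0],"turn": [0,0,0]},{"xyz": [0,0,0],"turn": [0,0,0]},{"xyz": [0,0,0],"turn": [0,0,0]},{"xyz": [0,0,0],"turn": [0,0,0]}]'

```text
clock: 21.77
position: [567.2, 2.4, 122.2]
orientation: [[0.67, -0.743, -0.0], [-0.743, -0.67, 0.0], [-0.0, -0.0, -1.0]]
ft_force: [-2.0, 2.9, 0.3]
width: 13.9
```

```bash
python3 t.py;python3 t2.py
```

```text
t 21.77 pos [567.2   2.4 122.2] az -47.95 Tz [0.589 0.571 0.357] F [-2.   2.9  0.3] e7 -0.3561 w 13.9
Tz mean 0.355 sd 0.018 e7 [-0.356 -0.356 -0.357 -0.357 -0.357 -0.357 -0.357 -0.357 -0.357 -0.357]
```

send_rows --steps '[{"xyz": [0,0,0],"turn": [0,0,-0.03]},{"xyz": [0,0,0],"turn": [0,0,-0.05]},{"xyz": [0,0,0],"turn": [0,0,-0.05]},{"xyz": [0,0,0],"turn": [0,0,-0.05]},{"xyz": [0,0,0],"turn": [0,0,-0.05]},{"xyz": [0,0,0],"turn": [0,0,-0.05]},{"xyz": [0,0,0],"turn": [0,0,0]},{"xyz": [0,0,0],"turn": [0,0,0]},{"xyz": [0,0,0],"turn": [0,0,0]}]'

```text
clock: 23.02
position: [567.8, 1.2, 122.0]
orientation: [[0.848, -0.53, 0.001], [-0.53, -0.848, -0.001], [0.001, 0.0, -1.0]]
ft_force: [-0.5, 0.2, -1.6]
width: 13.7
```

```bash
python3 t.py;python3 - <<'E'
from h import *
for n in ("side","scene","wrist"):
    p,d=snapshot(n);cv2.imwrite(f"pics/{n}10.png",p[:,:,::-1])
crop("pics/side10.png",290,190,360,260,8,"pics/c13.png")
E
```

```text
t 23.02 pos [567.8   1.2 122. ] az -32.03 Tz [-0.023 -0.004 -0.03 ] F [-0.5  0.2 -1.6] e7 -0.0036 w 13.7
```

View pics/c13.png

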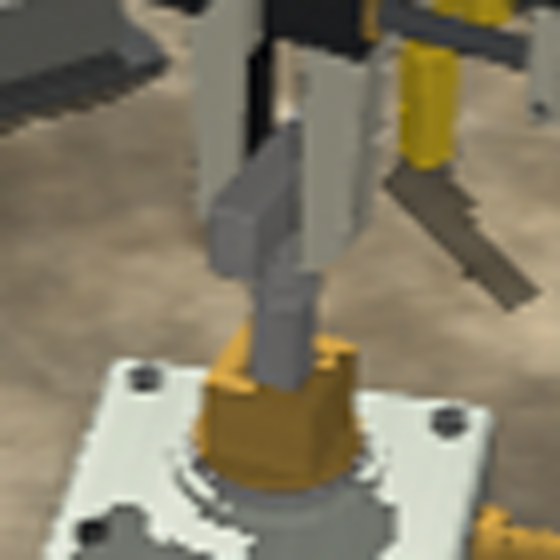

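send_rows --steps '[{"xyz": [0,0,-0.4],"turn": [0,0,0]},{"xyz": [0,0,-0.6],"turn": [0,0,0]},{"xyz": [0,0,-0.8],"turn": [0,0,0]},{"xyz": [0,0,-1.2],"turn": [0,0,0]},{"xyz": [0,0,-1.5],"turn": [0,0,0]},{"xyz": [0,0,-1.5],"turn": [0,0,0]},{"xyz": [0,0,-0.8],"turn": [0,0,0]},{"xyz": [0,0,0],"turn": [0,0,0]},{"xyz": [0,0,0],"turn": [0,0,0]},{"xyz": [0,0,0],"turn": [0,0,0]}]'

```text
clock: 24.0
position: [566.7, 2.1, 189.5]
orientation: [[0.849, -0.529, -0.001], [-0.529, -0.849, -0.0], [-0.001, 0.001, -1.0]]
ft_force: [-0.1, -0.0, -1.1]
width: 13.9
```

Run:
```python
from h import *
plan([506.1,284.2,188],az=-65.1)
p,d=snapshot("wrist");cv2.imwrite("pics/w11.png",p[:,:,::-1])
p,d=snapshot("side");cv2.imwrite("pics/side11.png",p[:,:,::-1])
crop("pics/side11.png",280,160,370,260,6,"pics/c14.png")
```

```text
pos [566.7   2.1 189.5] az -31.91 tooldelta cm [-20.052 -20.741   0.158] n 8 turn z 0.5792 tiltfix(tool) [ 0.0009  0.0011 -0.    ] F [-0.12 -0.01 -1.09] T [-0.085 -0.003  0.027] w 13.9 q7 -46.5 t 24.0
```

View pics/c14.png

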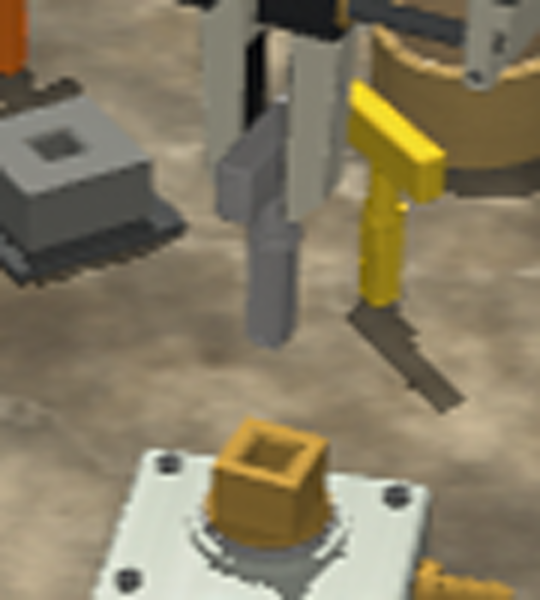

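View pics/w11.png

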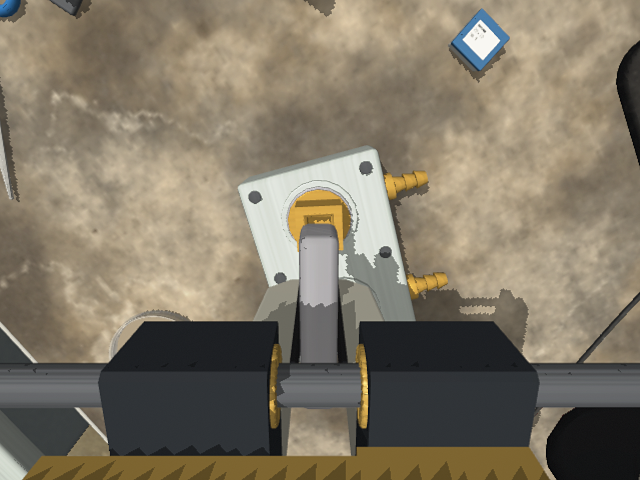

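send_rows --steps '[{"xyz": [-2.0,-2.07,0],"turn": [0,0,0]},{"xyz": [-2.0,-2.07,0],"turn": [0,0,0]},{"xyz": [-2.0,-2.07,0],"turn": [0,0,0]},{"xyz": [-2.0,-2.07,0],"turn": [0,0,0]},{"xyz": [-2.0,-2.07,0],"turn": [0,0,0]},{"xyz": [-2.0,-2.07,0],"turn": [0,0,0]},{"xyz": [-2.0,-2.07,0],"turn": [0,0,0]},{"xyz": [-2.0,-2.07,0],"turn": [0,0,0]},{"xyz": [-2.0,-2.07,0],"turn": [0,0,0]},{"xyz": [-2.0,-2.07,0],"turn": [0,0,0]},{"xyz": [0,0,0],"turn": [0,0,0.1]},{"xyz": [0,0,0],"turn": [0,0,0.1]}]'

```text
clock: 25.1
position: [505.2, 286.6, 189.3]
orientation: [[0.727, -0.686, -0.002], [-0.686, -0.727, 0.001], [-0.002, 0.001, -1.0]]
ft_force: [0.6, -0.8, -1.7]
width: 13.7
```

send_rows --steps '[{"xyz": [0,0,0],"turn": [0,0,0.1]},{"xyz": [0,0,0],"turn": [0,0,0.1]},{"xyz": [0,0,0],"turn": [0,0,0.1]},{"xyz": [0,0,0],"turn": [0,0,0.08]},{"xyz": [0,0,0],"turn": [0,0,0]},{"xyz": [0,0,0],"turn": [0,0,0]},{"xyz": [0,0,0],"turn": [0,0,0]},{"xyz": [0,0,0],"turn": [0,0,0]},{"xyz": [0,0,0],"turn": [0,0,0]}]'

```text
clock: 25.85
position: [506.9, 283.6, 190.1]
orientation: [[0.421, -0.907, -0.0], [-0.907, -0.421, 0.0], [-0.0, 0.0, -1.0]]
ft_force: [0.9, 0.7, -1.1]
width: 13.9
```

Run:
```python
from h import *
plan([506.1,284.2,188],az=-65.1)
p,d=snapshot("wrist");cv2.imwrite("pics/w12.png",p[:,:,::-1])
```

```text
pos [506.9 283.6 190.1] az -65.11 tooldelta cm [-0.085  0.05   0.205] n 1 turn z -0.0001 tiltfix(tool) [ 0.0003  0.0002 -0.    ] F [ 0.94  0.65 -1.11] T [-0.004 -0.006 -0.026] w 13.9 q7 -103.4 t 25.85
```

View pics/w12.png

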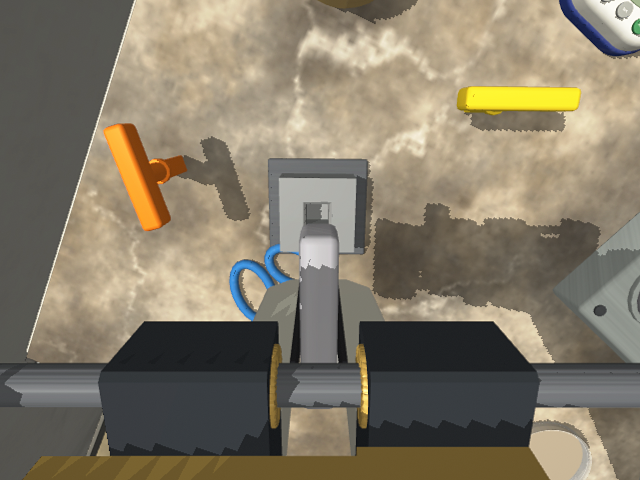

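send_rows --steps '[{"xyz": [-0.08,0.05,1.0],"turn": [0,0,0]},{"xyz": [0,0,2.0],"turn": [0,0,0]},{"xyz": [0,0,2.0],"turn": [0,0,0]},{"xyz": [0,0,2.0],"turn": [0,0,0]},{"xyz": [0,0,1.3],"turn": [0,0,0]},{"xyz": [0,0,0.5],"turn": [0,0,0]},{"xyz": [0,0,0],"turn": [0,0,0]},{"xyz": [0,0,0],"turn": [0,0,0]},{"xyz": [0,0,0],"turn": [0,0,0]}]'

```text
clock: 26.65
position: [506.8, 284.7, 103.1]
orientation: [[0.42, -0.907, 0.002], [-0.907, -0.42, 0.001], [-0.0, -0.002, -1.0]]
ft_force: [-1.2, 0.4, -1.2]
width: 14.1
```

Run:
```python
from h import *
plan([506.1,284.2,69],az=-65.1)
p,d=snapshot("side");cv2.imwrite("pics/side13.png",p[:,:,::-1])
crop("pics/side13.png",240,130,340,230,6,"pics/c15.png")
```

```text
pos [506.8 284.7 103.1] az -65.14 tooldelta cm [0.019 0.097 3.41 ] n 1 turn z -0.0008 tiltfix(tool) [-0.0021  0.0004 -0.    ] F [-1.23  0.35 -1.25] T [0.005 0.042 0.014] w 14.1 q7 -105.1 t 26.65
```

View pics/c15.png

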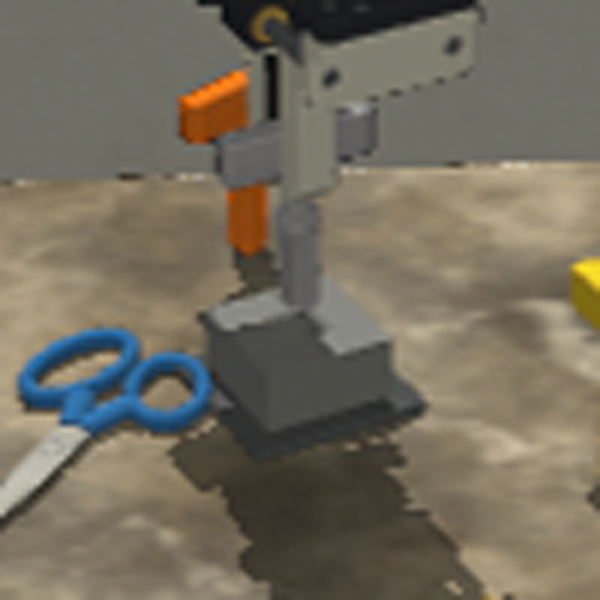

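send_rows --steps '[{"xyz": [0,0.05,0.4],"turn": [0,0,0]},{"xyz": [0,0,0.4],"turn": [0,0,0]},{"xyz": [0,0,0.4],"turn": [0,0,0]},{"xyz": [0,0,0.4],"turn": [0,0,0]},{"xyz": [0,0,0],"turn": [0,0,0]},{"xyz": [0,0,0],"turn": [0,0,0]}]'

```text
clock: 27.2
position: [505.5, 283.9, 85.8]
orientation: [[0.42, -0.907, -0.001], [-0.907, -0.42, -0.0], [0.0, 0.001, -1.0]]
ft_force: [0.1, -0.5, -1.9]
width: 13.7
```

Run:
```python
from h import *
plan([506.1,284.2,69],az=-65.1)
```

```text
pos [505.5 283.9  85.8] az -65.14 tooldelta cm [ 0.    -0.07   1.676] n 1 turn z -0.0007 tiltfix(tool) [ 0.0008 -0.     -0.    ] F [ 0.13 -0.48 -1.89] T [ 0.014 -0.033 -0.009] w 13.7 q7 -105.5 t 27.2
```

Entered the hole freely (foot ≈26 mm).

send_rows --steps '[{"xyz": [0,0,0.4],"turn": [0,0,0]},{"xyz": [0,0,0.4],"turn": [0,0,0]},{"xyz": [0,0,0.4],"turn": [0,0,0]},{"xyz": [0,0,0.3],"turn": [0,0,0]},{"xyz": [0,0,0],"turn": [0,0,0]},{"xyz": [0,0,0],"turn": [0,0,0]},{"xyz": [0,0,0],"turn": [0,0,0]}]'

```text
clock: 27.78
position: [505.8, 284.1, 71.2]
orientation: [[0.42, -0.907, 0.0], [-0.907, -0.42, 0.0], [-0.0, -0.0, -1.0]]
ft_force: [-0.1, 0.2, -0.9]
width: 13.6
```

Run:
```python
from h import *
plan([506.1,284.2,68],az=-65.1)
```

```text
pos [505.8 284.1  71.2] az -65.14 tooldelta cm [ 0.007 -0.028  0.325] n 1 turn z -0.0008 tiltfix(tool) [-0.0003  0.0001  0.    ] F [-0.09  0.2  -0.86] T [0.027 0.019 0.013] w 13.6 q7 -105.8 t 27.7833
```

send_rows --steps '[{"xyz": [0,0,0.1],"turn": [0,0,0]},{"xyz": [0,0,0.1],"turn": [0,0,0]},{"xyz": [0,0,0.1],"turn": [0,0,0]},{"xyz": [0,0,0],"turn": [0,0,0]},{"xyz": [0,0,0],"turn": [0,0,0]},{"xyz": [0,0,0],"turn": [0,0,0]}]'

```text
clock: 28.28
position: [505.7, 284.1, 68.2]
orientation: [[0.42, -0.907, -0.0], [-0.907, -0.42, 0.0], [-0.0, -0.0, -1.0]]
ft_force: [0.9, 0.9, -0.2]
width: 14.3
```

Run:
```python
from h import *
plan([506.1,284.2,68],az=-65.1)
```

```text
pos [505.7 284.1  68.2] az -65.14 tooldelta cm [ 0.007 -0.043  0.02 ] n 1 turn z -0.0008 tiltfix(tool) [-0.      0.0001 -0.    ] F [ 0.89  0.89 -0.19] T [-0.008 -0.021  0.025] w 14.3 q7 -105.8 t 28.2833
```

Touching the floor, weight off. Release and retreat.

send_rows --fingers 5 --steps '[{"xyz": [0,0,0],"turn": [0,0,0]},{"xyz": [0,0,0],"turn": [0,0,0]},{"xyz": [0,0,0],"turn": [0,0,0]},{"xyz": [0,0,0],"turn": [0,0,0]},{"xyz": [0,0,0],"turn": [0,0,0]},{"xyz": [0,0,0],"turn": [0,0,0]},{"xyz": [0,0,0],"turn": [0,0,0]},{"xyz": [0,0,0],"turn": [0,0,0]}]'

```text
clock: 28.95
position: [505.7, 284.1, 68.2]
orientation: [[0.42, -0.907, 0.0], [-0.907, -0.42, 0.0], [-0.0, -0.0, -1.0]]
ft_force: [-0.4, -0.8, 0.6]
width: 50.1
```

send_rows --steps '[{"xyz": [0,0,-0.5],"turn": [0,0,0]},{"xyz": [0,0,-1.0],"turn": [0,0,0]},{"xyz": [0,0,-2.0],"turn": [0,0,0]},{"xyz": [0,0,-3.0],"turn": [0,0,0]},{"xyz": [0,0,-3.0],"turn": [0,0,0]},{"xyz": [0,0,-3.0],"turn": [0,0,0]},{"xyz": [0,0,-2.0],"turn": [0,0,0]},{"xyz": [0,0,0],"turn": [0,0,0]},{"xyz": [0,0,0],"turn": [0,0,0]},{"xyz": [0,0,0],"turn": [0,0,0]},{"xyz": [0,0,0],"turn": [0,0,0]}]'

```text
clock: 29.87
position: [504.8, 283.4, 211.9]
orientation: [[0.42, -0.907, -0.003], [-0.907, -0.42, -0.002], [0.0, 0.003, -1.0]]
ft_force: [0.2, -1.1, -0.6]
width: 50.1
```

Run:
```python
from h import *
plan([506.1,284.2,68],az=-65.1)
T=wristT();p,d=snapshot("wrist");cv2.imwrite("pics/w14.png",p[:,:,::-1])
p,d=snapshot("side");cv2.imwrite("pics/side14.png",p[:,:,::-1])
print(proj("wrist",[506.5,284.5,99],T))
```

```text
pos [504.8 283.4 211.9] az -65.14 tooldelta cm [-0.022 -0.192 14.393] n 4 turn z -0.0007 tiltfix(tool) [ 0.003  -0.0004  0.    ] F [ 0.25 -1.07 -0.61] T [ 0.01   0.007 -0.048] w 50.1 q7 -103.2 t 29.8667
[317.95088755 226.6968744 ]
```

View pics/w14.png

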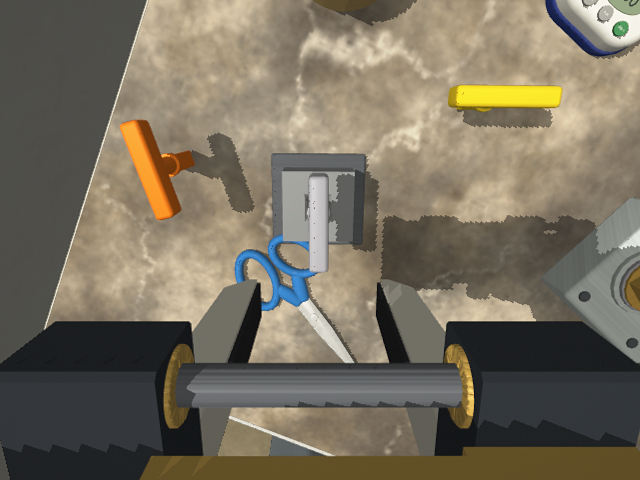

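View pics/side14.png

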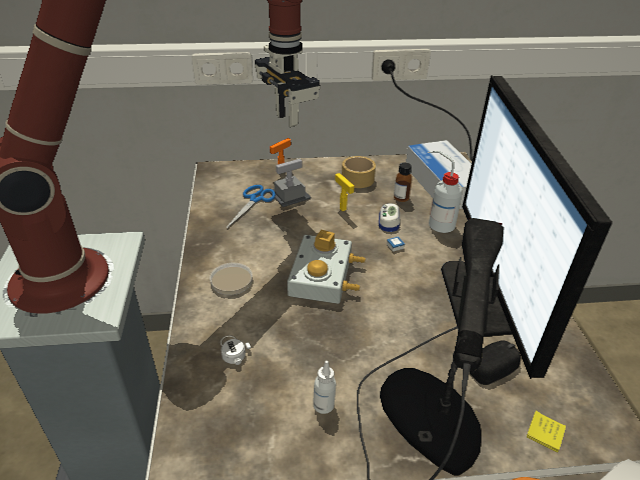

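```bash
python3 -c "
from cell import arm
print(arm.sign_off())"
```

```text
the job is handed in; nothing more can be done
None
```

I took the grey T-key from its stand, fitted it into the plug's recess and turned the plug clockwise until the taper bit. I then put the key back in its stand and handed the job in at about 30 s of the 72 s allowed.

- **Fit:** with the key in the plug, I worked out its foot to be about 62 mm above the worktop, roughly 18 mm into the 20 mm recess. That comes from the arm's height and is not a direct measurement.
- **Tightness:** the bite came after an estimated 1 rad of turning. I stopped when the wrist torque averaged 0.355 N m and the last joint's effort read 0.357 N m, inside the 0.3–0.38 N m aim. I then turned the key back until the torque was about zero, staying within its play in the recess, and lifted it out.
- **Key return:** it went into the stand without resistance, and its weight came off at the same height as at the start. The last pictures show it upright in the hole with the fingers open and clear.
- **Surroundings:** in the last side picture the bystanders and look-alikes stand where they were at the start.

No check failed. Key and stand positions measured from different wrist pictures differed by 1–2 mm, which is within the calibration.

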